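Swing down the bin hatch with the hook pole

TASK

Pick up the hook pole by its handle, put its hook through the eye on top of the raised bin's closed hatch, and pull the hatch down until it bears firmly on its rubber-tipped rest; how high that rest is set is not known, so feel for it and do not strain the hatch by pulling on. Then unhook the pole, leaving the hatch lying on its rest, and lay the pole back down on the bench without dropping it. Work the hatch with the pole only, never with the hand, and leave the things standing around alone.

Things in the scene. Friction and masses are not known exactly. Their poses are not given: they have to be found in the camera images.
- cabinet: White bin (130 deep x 150 wide x 119 tall, 143 to 262 above the bench) on a round pedestal, fixed. Origin: centre of the pedestal's underside, on the bench. Its x axis points from the hatch to the back: the hatch faces -x; z up. The hatch's hinge axis is parallel to its y and passes through (-69, 0, 152) mm.
- hatch: White panel 8 x 148 x 104 tall, hinged along its lower edge. Origin on the hinge axis, mid width; z runs up the panel to the eye, y is the hinge axis (= cabinet's y). Starts 0 to 0.12 rad open; tips forward and down (z towards cabinet -x) and meets the rest somewhere from 0.75 to 1.45 rad. Stiff hinge: about 2 N at the eye moves it, it stays where left. Over 12 N from the pole strains it.
- hatch_eye (a point): Centre of the steel ring past the hatch's free edge, 124 mm from the hinge axis along the hatch's z. 5 mm wire, opening 18 mm; the ring lies in the hatch's x-z plane, its hole runs along y, so the hook enters from the side. Axes as the hatch.
- rest: Dark bracket on the post reaching under the opening hatch, with an upright pin whose rubber tip (13 mm across, sprung, about 12 N/mm) stands 55 mm in front of the hinge axis. Origin and axes as the cabinet. The tip's height (about 156 to 203 mm above the bench) differs each time and is not measured. Firmly down means at least 3 N on the tip: some 4 to 8 N pulled at the eye.
- pole: Hook pole lying on the bench, about 0.16 kg. Grey handle 84 long (x) x 24 wide (y) x 36 tall (z); origin at the centre of its underside. An 8 mm rod leaves it along +x at height 18 and ends 126 mm ahead of the origin in a 6 mm pin at right angles to the right (-y), 28 mm long with a 9 mm ball end. A small wire loop stands 12 mm out behind the handle.
- pole_hook (a point): Middle of the hook's pin: 14 mm out from the rod's centre line, at (126, -14, 18) mm in the pole's frame. Axes as the pole; the pin points along -y. Hooked is when the ring of the eye is round this point.
- tube_rack: Bystander: two-deck microtube rack, 46x112x32 mm, loose; origin under its centre.
- wash_vial: Bystander: small white vial with a screw cap, 44x44x48 mm, loose; origin under its centre.
- coverslip_box: Bystander: small light box, 34x34x16 mm, loose; origin under its centre.

How it is judged (in metres and radians):
On the way, in this order (a step that is already met when the one before it is completed fails the run):
1. the pole's hook is through the eye while the hatch is still up (distance between pole_hook and hatch_eye below 0.0125 m and angle between the y axis of pole and the y axis of hatch, either way round below 0.4 rad and angle between hatch's own z axis and vertical below 0.35 rad), for 0.1 s.
2. the pole, still in the eye, bears the hatch down on its rest with at least 3 N on the rest (contact force between hatch and rest above 3 N and contact force between pole and hatch above 1 N and distance between pole_hook and hatch_eye below 0.016 m), for 0.3 s.
At the end, for the whole second after the job is handed in: The hatch lies on its rest (still touching it), the pole lies flat on the bench (hook and handle less than 40 mm up), still, let go and clear of the bin (contact force between hatch and rest above 0.2 N and height (world z) of pole_hook between 0 and 0.04 m and height (world z) of pole between -0.005 and 0.03 m and linear speed of pole below 0.02 m/s and contact force between pole and cabinet below 0.1 N).
It fails at once if the pole strains the hatch with more than 12 N (contact force between pole and hatch above 12 N).
It fails at once if the hand or arm touches the bin, its hatch or rest (contact force between any of the fingers, the arm and cabinet above 1 N).
It fails at once if the pole is dropped or flung (faster than 1.2 m/s) (linear speed of pole above 1.2 m/s).
It fails at once if a bystander is moved by more than 15 mm (distance of any of tube_rack, wash_vial, coverslip_box from where it was at the start of the episode above 0.015 m).
It also fails if it takes over 72 s, if anything falls off the work surface, if the arm or the gripper's body presses on something with over 40 N, if the wrist force passes 120 N, or if a joint passes its speed limit or range.

ROBOT

A 6-joint arm with a two-finger parallel gripper is mounted at the origin on the work surface; the furniture and walls round the work are solid. World frame = base frame: x ahead of the robot, y to its left, z up, the work surface at z = 0. Lengths are in mm, angles in rad, forces in N, time in s.
With the tool pointing down it reaches from about 400 to 925 mm from the base axis. Payload 12.5 kg.
Tool frame: the origin (TCP) lies midway between the tips of the shut fingers; the grasp point (between the pads) lies 19 mm behind it; z points along the fingers, y is the line along which they close (so a half turn about z gives the same grasp; the last joint's range is limited). The gripper opens to 95 mm and grips with 3 to 60 N. Pads are 20 mm wide; open, the fingers measure 119 mm over their backs; the gripper's body (75 mm by 180 mm) begins 59 mm behind the grasp point.
Start: joints at [-0.841, 0.491, 1.559, -0, 1.092, -0.106], TCP at [463.673, -419.115, 190.061] pointing down, gripper open.
Joint ranges: [-3.1, 3.1], [-0.84, 2.19], [0.05, 2.79], [-1.13, 4.28], [0.06, 2.93], [-2.69, 2.69]. Speed limits (rad/s): [2.22, 2.22, 2.79, 3.14, 3.14, 3.14].

INTERFACE

Orientations are given as [roll, pitch, yaw] about the fixed x, y, z axes, in that order (R = Rz(yaw) Ry(pitch) Rx(roll)).
In Python, from cell import env gives the robot as it stands.
- The arm moves only by the tool arm_command, never from a script. Its argument "targets" is a list of rows, each a list of 5 numbers: the shift along the tool's x, y, z in mm, then the turn about the tool's z in degrees, then the opening, from 0 (shut) to 1 (fully open). In form: [[tx, ty, tz, roll, fingers], ...]. A call has 1 to 5 rows; each row is the pose to reach, as a shift and turn from the pose commanded when the call began, along the tool's axes at that moment; what a row does not reach only later rows make up. A row lasts 1/10 s, in which the tool goes at most 50 mm and 8.59 degrees, less where a joint would pass 70% of its speed; a pose out of reach is approached as far as the arm can. A call with a gripper value outside its range is refused whole. The fingers move at their own pace and stop on an object; the grip force is fixed at half the most. Time passes only in rows, so rows that repeat a pose let the fingers close. It gives the time, the measured TCP pose, the force, the opening and the grip force at its end, in the units of the state.
- env.state(): the state, without advancing time (a new reading comes with each control period).
- env.read_camera(name): name is "side" or "top"; returns a dict with "frame" (480x640x3 uint8, red, green, blue), "vertical_fov" (degrees; the focal length in pixels is half the picture's height over the tangent of half this angle, whatever the lens; pixels are square), "cx", "cy" (the principal point, pixels), "world_from_camera" (4x4, takes a point from camera to world coordinates). Camera axes: x right, y down, z forward; pixel columns grow to the right and rows downward; lengths in mm; the calibration is good to about 2 mm. A picture is of the moment at which its call begins. There is no depth.
- env.job_done(): hands the job in; it is judged then, once.
The state is a dict: "t": time; "joints": joint angles; "qvel": joint speeds; "tau": joint torques, N m; "eef_pos": TCP position; "tcp_rot": TCP orientation; "ft_force": force on the tool from outside, world axes, zero at the start; "moment": the same for the moment, N m; "opening": opening from 0.0 (shut) to 1.0 (fully open); "grip_force": force on a finger pad.
Only numpy, scipy, OpenCV 4.12 (cv2) and the standard library are available. Lean on these libraries where they do the work, as an engineer would, in place of code of your own. Each camera call takes 0.05 s, during which the arm holds its last target. There are 200 camera calls.

## Working session

There is one attempt and no reset: what is moved stays moved. The work goes in short steps, Python scripts to look and compute and a tool call to move; the robot and the scene stay as the last step left them, time stands still between calls to the robot, and variables do not carry over. Pictures are saved under pics/ and viewed, at most 10 in all, crops included, and the job is handed in when it is done.

Besides the shell and the picture viewer there is one more tool, called after "Emit:" in YAML: its name, and indented under it one key for each argument. arm_command: Moves the arm, as the interface text tells. Its arguments: {"type":"object","properties":{"targets":{"type":"array","items":{"type":"array","items":{"type":"number"}}}},"required":["targets"]}

```bash
mkdir -p pics
cat > h.py <<'E'
import numpy as np, cv2
from cell import env
def cam(n,save=None):
    c=env.read_camera(n)
    if save: cv2.imwrite('pics/'+save,c['frame'][:,:,::-1])
    return c
def ray(c,u,v):
    f=240/np.tan(np.radians(c['vertical_fov'])/2); T=np.array(c['world_from_camera'])
    d=T[:3,:3]@np.array([(u-c['cx'])/f,(v-c['cy'])/f,1]); return T[:3,3],d/np.linalg.norm(d)
def onz(c,u,v,z):
    o,d=ray(c,u,v); return o+d*(z-o[2])/d[2]
def tri(c1,p1,c2,p2):
    o1,d1=ray(c1,*p1);o2,d2=ray(c2,*p2)
    s=np.linalg.lstsq(np.c_[d1,-d2],o2-o1,rcond=None)[0]
    a=o1+s[0]*d1;b=o2+s[1]*d2; return (a+b)/2,np.linalg.norm(a-b)
def proj(c,P):
    f=240/np.tan(np.radians(c['vertical_fov'])/2); T=np.linalg.inv(np.array(c['world_from_camera']))
    q=T[:3,:3]@np.array(P)+T[:3,3]; return f*q[0]/q[2]+c['cx'],f*q[1]/q[2]+c['cy']
E
python3 - <<'E'
from h import *
for n in('top','side'):
    c=cam(n,n+'0.png'); print(n,c['vertical_fov'],c['cx'],c['cy'],np.round(c['world_from_camera'],3).tolist())
print(env.state())
E
```

```text
top 51.466091530759385 313.4559712903263 238.005416229354 [[-0.042, -0.774, 0.632, -339.595], [-0.999, 0.033, -0.026, 35.787], [-0.001, -0.633, -0.774, 1215.923], [0.0, 0.0, 0.0, 1.0]]
side 55.0462870618941 318.5346689295904 236.85262018726695 [[-0.728, -0.476, 0.494, -52.772], [-0.686, 0.517, -0.512, 576.821], [-0.011, -0.711, -0.703, 927.164], [0.0, 0.0, 0.0, 1.0]]
{'t': 0.1, 'joints': array([-8.40566342e-01,  4.91482336e-01,  1.55939346e+00, -1.61430697e-05,
        1.09170520e+00, -1.05621541e-01]), 'qvel': array([ 1.16909948e-03, -1.78338163e-03, -2.03734035e-03,  1.27716610e-03,
       -1.75632375e-03,  2.71911391e-05]), 'tau': array([ 2.71871810e-03, -6.13622332e+01, -2.58603913e+01,  6.93330076e-02,
        4.70375328e-02,  1.73150352e-05]), 'eef_pos': array([ 463.50731521, -418.90519201,  189.52902138]), 'tcp_rot': array([-3.14060831e+00, -8.99576288e-05,  8.35858930e-01]), 'ft_force': array([-0.08713418, -0.18775105, -0.6349599 ]), 'moment': array([-0.04286295, -0.00208324, -0.02172479]), 'grip_force': 0.0, 'opening': 0.9991571393321101}
```

View pics/top0.png

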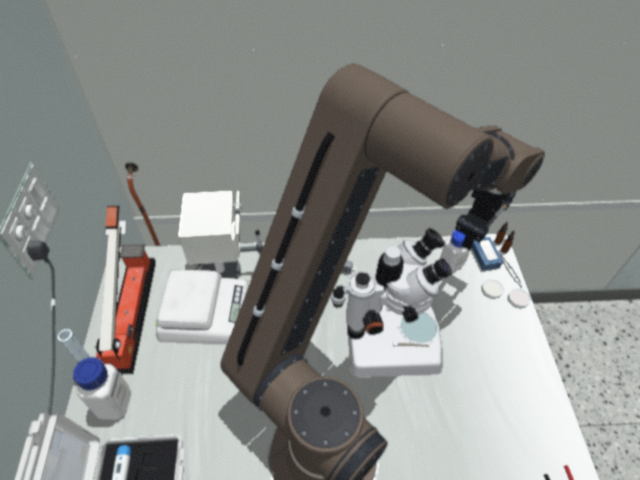

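View pics/side0.png

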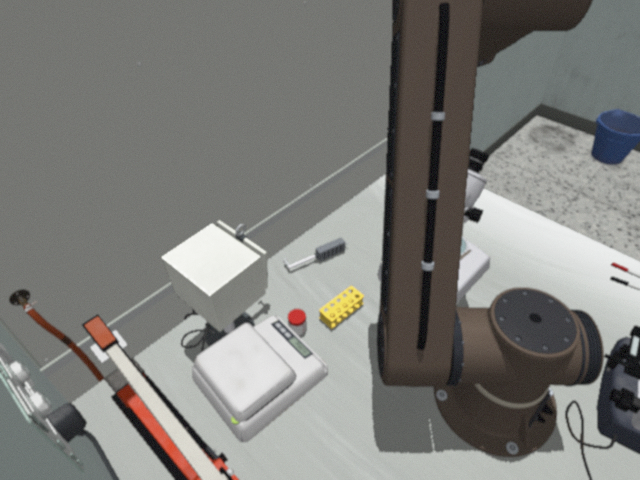

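The top view shows the bin at (210,220) with the hatch on its right side at (238,215). The side view shows the pole at (288,267)-(345,245), the yellow rack at (342,307), the red cap at (297,317) and the bin at (215,265). The arm hides the pole in the top view. I'll zoom in on the side view.

Run:
```python
from h import *
c=cam('side')
f=c['frame'][200:350,150:370,::-1]
cv2.imwrite('pics/s1.png',cv2.resize(f,(792,540),interpolation=cv2.INTER_CUBIC))
for n,p,z in [('handle',(330,248),18),('hook',(288,267),18),('rack',(342,307),16),('cap',(297,317),40),('bintop front-left',(190,293),262),('a',(163,262),262),('b',(218,224),262),('c',(268,256),262),('d',(212,295),262)]: print(n,onz(c,*p,z).round())
t=cam('top'); 
for n,p,z in [('b',(182,193),262),('c',(235,193),262),('e',(235,236),262),('f',(180,238),262)]: print(n,onz(t,*p,z).round())
```

```text
handle [533. -76.  18.]
hook [568.  51.  18.]
rack [378.  51.  16.]
cap [425. 158.  40.]
bintop front-left [488. 359. 262.]
a [590. 349. 262.]
b [598. 208. 262.]
c [451. 199. 262.]
d [454. 334. 262.]
b [609. 349. 262.]
c [603. 207. 262.]
e [454. 198. 262.]
f [453. 334. 262.]
```

View pics/s1.png

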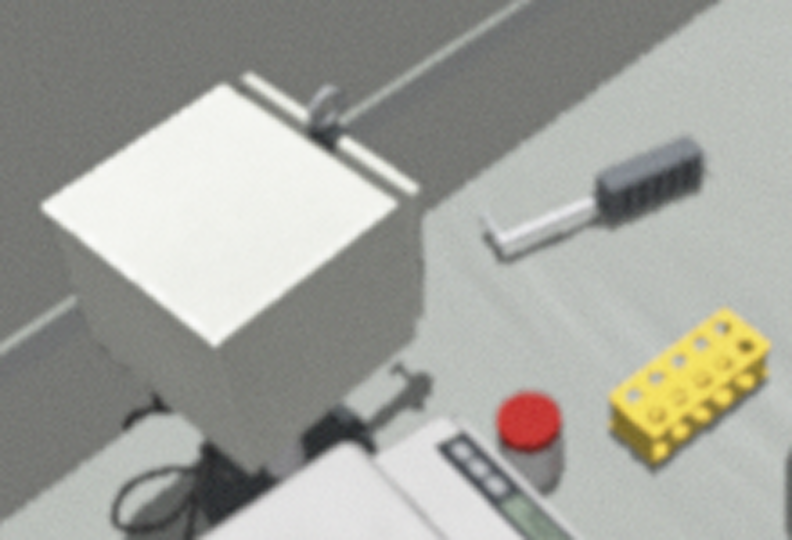

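The zoomed view shows the eye at about (240.3,228.6), the rod/pin corner at (290.3,268.1), the rod entering the handle at (316,257.8), the handle top running from (317,252) to (344,241), and the rest at (264,307). Next I'll work out the positions and the grasp move.

Run:
```python
from h import *
c=cam('side');P=lambda x,y:(150+x/3.6,200+y/3.6)
k=onz(c,*P(505,243),18);r=onz(c,*P(598,207),18);tip=onz(c,*P(487,220),18)
print('corner',k,'rodstart',r,'tip',tip)
corners=[onz(c,*P(*q),36) for q in((598,183),(691,140),(703,155),(608,198))]
print(np.round(corners),np.mean(corners,0))
d=k-r; print('yaw rod',np.degrees(np.arctan2(d[1],d[0])),np.linalg.norm(d))
d=corners[2]-corners[3];print('yaw h',np.degrees(np.arctan2(-d[1],-d[0])),np.linalg.norm(d))
d=k-np.mean(corners,0);print('yaw hk',np.degrees(np.arctan2(d[1],d[0])),np.linalg.norm(d[:2]))
print('eye side',onz(c,*P(325,105),276), 'rest', onz(c,*P(410,380),180))
t=cam('top')
f=t['frame'][170:290,160:300,::-1]; cv2.imwrite('pics/t1.png',cv2.resize(f,(700,600),interpolation=cv2.INTER_CUBIC))
```

```text
corner [561.92734662  47.94613952  18.        ] rodstart [536.6042882 -24.2255189  18.       ] tip [588.06947332  41.13863974  18.        ]
[[ 542.  -30.   36.]
 [ 521. -111.   36.]
 [ 504. -105.   36.]
 [ 526.  -24.   36.]] [522.89570333 -67.28480111  36.        ]
yaw rod 70.66542507608908 76.48532909257455
yaw h 74.63027740822834 83.87697348132471
yaw hk 71.28745541473032 121.66198608193778
eye side [538.23448161 194.51384376 276.        ] rest [418.19864587 249.35333024 180.        ]
```

View pics/t1.png

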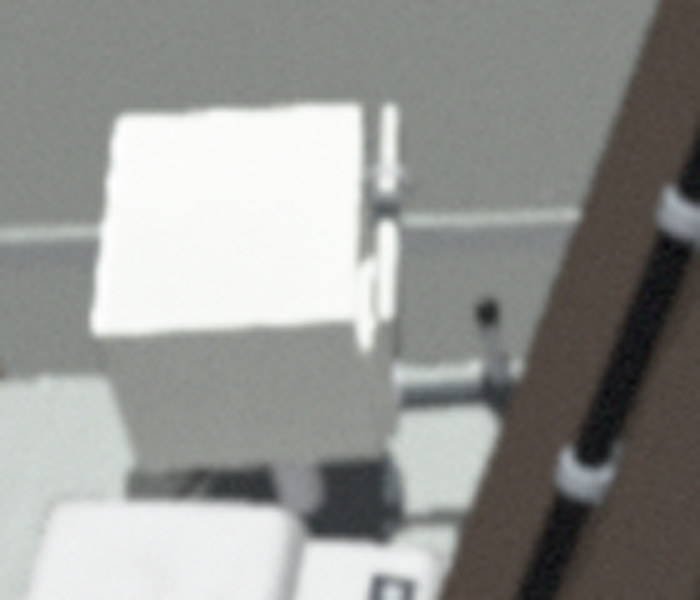

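The top crop shows the eye at about (237.6,208) and the rest tip at about (257.4,232.4). The pole's yaw is about 72.5°, with its origin near (523,-69). I'll raise the arm first to clear the microscope, then travel across.

Emit:
arm_command:
  targets:
    - [0,0,-50,0,1]
    - [0,0,-100,0,1]
    - [0,0,-150,0,1]
    - [0,0,-200,0,1]
    - [0,0,-220,0,1]

```text
t: 0.8
eef_pos: [463.9, -419.3, 415.4]
tcp_rot: [3.135, 0.001, 0.836]
ft_force: [0.5, 0.1, -0.2]
opening: 1.0
grip_force: 0.0
```

Run:
```python
from h import *
t=cam('top');c=cam('side');P=lambda x,y:(150+x/3.6,200+y/3.6);Q=lambda x,y:(160+x/5,170+y/5)
print('eye',tri(t,Q(388,190),c,P(325,105)))
for z in(160,180,200): print('tip top',onz(t,*Q(487,310),z).round())
print(env.state()['eef_pos'],[onz(t,u,v,150).round() for u,v in((430,240),(360,310),(390,260))])
for n,a,b in [('b',(360,103),(228,85)),('c',(357,322),(397,203)),('f',(93,332),(215,345)),('a',(118,115),(43,207))]: print(n,tri(t,Q(*a),c,P(*b)))
for n,a,b in [('hatch far',(390,105),(248,77)),('hatch near',(388,318),(415,190))]: print(n,tri(t,Q(*a),c,P(*b)))
```

```text
eye (array([536.87152877, 194.88082168, 275.80900157]), np.float64(2.2758953039443073))
tip top [550. 155. 160.]
tip top [533. 152. 180.]
tip top [517. 150. 200.]
[ 463.97501401 -419.4054889   413.48663382] [array([ 510., -320.,  150.]), array([ 296., -105.,  150.]), array([ 446., -200.,  150.])]
b (array([606.70322919, 214.80810792, 264.72577549]), np.float64(4.228238242553626))
c (array([462.99108503, 208.26548298, 258.80405618]), np.float64(1.564188923745779))
f (array([456.41925684, 337.81741603, 262.66066168]), np.float64(2.1578210635894486))
a (array([604.77349845, 343.47416059, 262.84785697]), np.float64(4.643808471403261))
hatch far (array([608.94969864, 199.52845868, 259.76679559]), np.float64(4.9526890768294125))
hatch near (array([465.80859813, 193.27256231, 256.52942401]), np.float64(0.039572618591363184))
```

Emit:
arm_command:
  targets:
    - [40,-25,0,0,1]
    - [80,-50,0,0,1]
    - [120,-75,0,0,1]
    - [160,-100,0,0,1]
    - [200,-125,0,0,1]

```text
t: 1.4
eef_pos: [504.7, -185.0, 408.6]
tcp_rot: [-3.14, 0.0, 0.835]
ft_force: [0.4, -0.9, -0.7]
opening: 1.001
grip_force: 0.0
```

Emit:
arm_command:
  targets:
    - [40,-25,0,-8,1]
    - [80,-50,0,-16,1]
    - [119,-75,0,-24.6,1]
    - [119,-75,0,-24.6,1]

```text
t: 1.8
eef_pos: [529.2, -43.8, 408.8]
tcp_rot: [-3.14, -0.001, 1.275]
ft_force: [0.8, 0.3, 0.4]
opening: 1.001
grip_force: 0.0
```

Emit:
arm_command:
  targets:
    - [0,0,50,0,1]
    - [0,0,100,0,1]
    - [0,0,150,0,1]
    - [0,0,200,0,1]
    - [0,0,200,0,1]

```text
t: 2.3
eef_pos: [525.8, -48.2, 204.1]
tcp_rot: [-3.13, 0.001, 1.264]
ft_force: [-0.3, 0.3, 1.1]
opening: 0.998
grip_force: 0.0
```

Run:
```python
from h import *
c=cam('side');t=cam('top');s=env.state();print(s['eef_pos'],s['tcp_rot'],s['joints'])
a=c['frame'][170:390,140:440,::-1]
b=t['frame'][150:400,200:460,::-1]
cv2.imwrite('pics/2.png',np.hstack([cv2.resize(a,(420,308)),cv2.resize(b,(320,308))]))
```

```text
[529.25344188 -48.73837967 210.39250794] [-3.14018779e+00  2.23722601e-04  1.26426810e+00] [-2.16086300e-01  3.36983846e-01  1.75984248e+00 -1.10826198e-04
  1.04618566e+00  9.04976664e-02]
```

View pics/2.png

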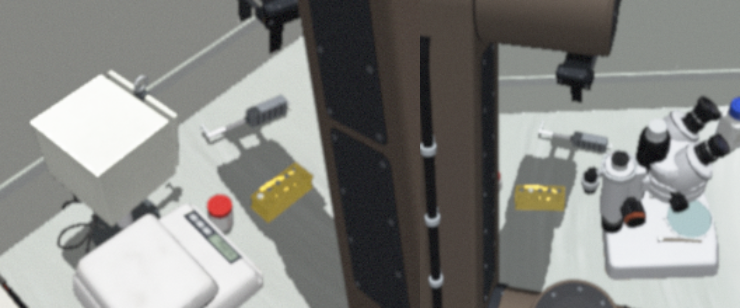

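Both views now show the pole clear of the gripper. In the top view the hook is near (297.5,259) and the handle near (340,264). I'll cross-check the handle centre with a grey mask.

Run:
```python
from h import *
for n,win,z in(('top',(315,250,365,280),27),('side',(312,232,352,265),27)):
    c=cam(n);x0,y0,x1,y1=win;f=c['frame'][y0:y1,x0:x1].astype(int)
    g=f.mean(2);m=((g<150)).astype(np.uint8)
    k,l,st,ce=cv2.connectedComponentsWithStats(m);i=1+np.argmax(st[1:,4]);
    r=cv2.minAreaRect(np.argwhere(l==i)[:,::-1].astype(np.float32)+[x0,y0] if 0 else (np.argwhere(l==i)[:,::-1]+[x0,y0]).astype(np.float32))
    print(n,st[i],ce[i]+[x0,y0],r,onz(c,*(ce[i]+[x0,y0]),z).round(1),onz(c,*r[0],z).round(1))
t=cam('top');print(onz(t,297.5,258.8,18),onz(t,340,264.4,36))
```

```text
top [  0   7  37  23 427] [331.45199063 267.24824356] ((332.8653869628906, 266.326904296875), (20.984426498413086, 36.08536911010742), 78.69007110595703) [517.7 -52.   27. ] [520.8 -56.4  27. ]
side [  0  10  34  23 442] [327.17873303 253.33936652] ((328.3080139160156, 253.94400024414062), (18.604087829589844, 35.68764877319336), 79.69515228271484) [519.4 -49.4  27. ] [515.7 -49.9  27. ]
[559.68491067  47.2344594   18.        ] [520.39862509 -77.0286465   36.        ]
```

Emit:
arm_command:
  targets:
    - [0,0,50,0,1]
    - [0,0,100,0,1]
    - [0,0,140,0,1]
    - [0,0,170,0,1]
    - [0,0,185,0,1]

```text
t: 3.05
eef_pos: [529.6, -48.5, 24.3]
tcp_rot: [3.141, 0.0, 1.265]
ft_force: [-1.4, 0.6, 0.3]
opening: 1.001
grip_force: 0.0
```

Emit:
arm_command:
  targets:
    - [0,0,10,0,1]
    - [0,0,18,0,1]
    - [0,0,18,0,0.5]
    - [0,0,18,0,0.1]
    - [0,0,18,0,0.1]

```text
t: 3.55
eef_pos: [529.7, -48.4, 7.9]
tcp_rot: [3.14, -0.0, 1.265]
ft_force: [0.5, 0.2, 0.2]
opening: 0.803
grip_force: 0.0
```

Emit:
arm_command:
  targets:
    - [0,0,0,0,0]
    - [0,0,0,0,0]
    - [0,0,0,0,0]
    - [0,0,0,0,0]
    - [0,0,0,0,0]

```text
t: 4.05
eef_pos: [529.5, -48.4, 7.1]
tcp_rot: [3.141, -0.0, 1.265]
ft_force: [1.8, 0.8, 0.8]
opening: 0.387
grip_force: 0.6
```

Emit:
arm_command:
  targets:
    - [0,0,0,0,0]
    - [0,0,0,0,0]
    - [0,0,0,0,0]
    - [0,0,0,0,0]
    - [0,0,0,0,0]

```text
t: 4.55
eef_pos: [529.3, -48.4, 7.1]
tcp_rot: [3.141, 0.0, 1.265]
ft_force: [1.7, -0.3, 0.7]
opening: 0.259
grip_force: 29.4
```

Emit:
arm_command:
  targets:
    - [0,0,-10,0,0]
    - [0,0,-40,0,0]
    - [0,0,-80,0,0]
    - [0,0,-120,0,0]
    - [0,0,-160,0,0]

```text
t: 5.05
eef_pos: [528.4, -48.2, 169.1]
tcp_rot: [-3.141, 0.0, 1.265]
ft_force: [0.3, -0.3, -1.0]
opening: 0.255
grip_force: 29.0
```

Emit:
arm_command:
  targets:
    - [-15,5,-40,-4,0]
    - [-25,10,-80,-8,0]
    - [-30,20,-98,-14,0]
    - [-30,20,-98,-20,0]
    - [-30,20,-98,-20,0]

```text
t: 5.55
eef_pos: [538.8, -83.0, 265.8]
tcp_rot: [3.141, 0.0, 1.615]
ft_force: [-0.3, 0.1, -2.1]
opening: 0.259
grip_force: 29.0
```

Run:
```python
from h import *
c=cam('side');t=cam('top');s=env.state();print(s['eef_pos'],s['tcp_rot'],s['ft_force'],s['moment'],s['grip_force'])
a=c['frame'][180:280,200:340,::-1]
b=t['frame'][170:270,210:330,::-1]
cv2.imwrite('pics/3.png',np.vstack([cv2.resize(a,(420,300),interpolation=2),cv2.resize(b,(420,300),interpolation=2)][:1]+[np.zeros((1,420,3),np.uint8)]+[cv2.resize(b,(420,299),interpolation=2)]))
```

```text
[538.63932356 -82.73373234 264.85713271] [-3.14054767e+00 -3.05231167e-04  1.61124498e+00] [ 0.67905268  0.46411912 -1.46509978] [ 0.06298594 -0.06695726 -0.00710454] 29.024666994810104
```

View pics/3.png

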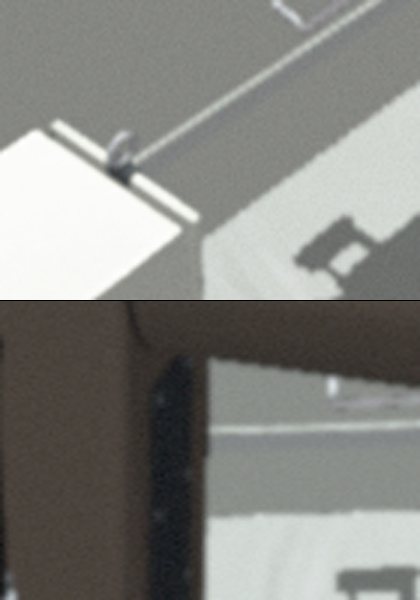

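The side view shows the hook corner at (301,189) with its pin tip at (292,181), and the eye at (240.7,229). The top view shows the corner at (305,204.3) and the tip at (305,195).

Run:
```python
from h import *
t=cam('top');c=cam('side')
k,e=tri(t,(304.9,204.3),c,(301,189));print('corner',k,e)
p,e=tri(t,(304.7,195.5),c,(292,181.3));print('tip',p,e)
s=env.state();E=s['eef_pos'];y=s['tcp_rot'][2]
R=np.array([[np.cos(y),-np.sin(y)],[np.sin(y),np.cos(y)]])
for L in(98,102,106):
    q=np.r_[E[:2]+R@[L,0],E[2]+11];w=np.r_[E[:2]+R@[L,-14],E[2]+11]; print(L,q,proj(c,q),proj(t,q),'pin',w)
print('eye proj',proj(c,[537,195,276]))
cv2.imwrite('pics/eye.png',cv2.resize(np.ascontiguousarray(c['frame'][215:250,222:262,::-1]),(640,560),interpolation=2))
```

```text
corner [534.20928771  22.04678288 282.05071877] 1.3246425461912645
tip [561.96412654  21.65289972 287.51978559] 1.1917137627595795
98 [534.78167596  15.20183519 275.65243318] (np.float64(302.91971457719063), np.float64(189.4599863063928)) (np.float64(307.5889749941232), np.float64(206.01619012422032)) pin [548.76975827  15.77937592 275.65243318]
102 [534.61666432  19.19843013 275.65243318] (np.float64(301.71957471460456), np.float64(190.31796428835415)) (np.float64(306.0387668142851), np.float64(206.1115349601767)) pin [548.60474663  19.77597086 275.65243318]
106 [534.45165268  23.19502508 275.65243318] (np.float64(300.51447962874647), np.float64(191.1794847511509)) (np.float64(304.48805727391624), np.float64(206.20691063208025)) pin [548.43973499  23.77256581 275.65243318]
eye proj (np.float64(240.48216101298917), np.float64(229.5689267583993))
```

View pics/eye.png

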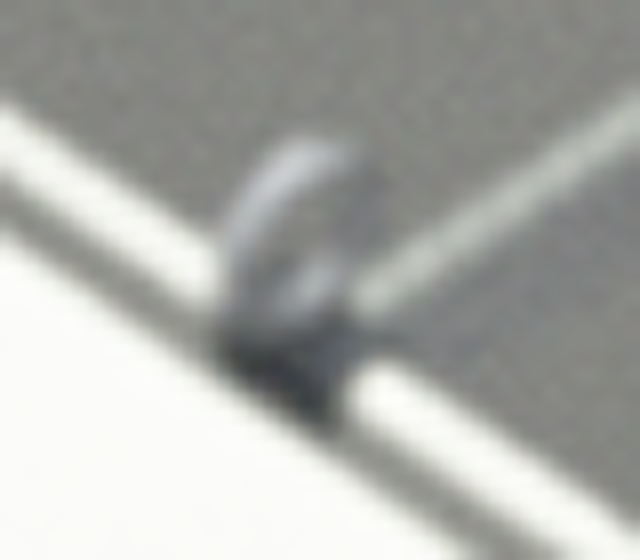

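The eye ring is centred at about (240.5,229), which agrees with (537,195,276). I'll move the hook beside the eye on its near side.

Emit:
arm_command:
  targets:
    - [10,-30,0,0,0]
    - [40,-48,0,0,0]
    - [80,-48,0,0,0]
    - [120,-48,0,0,0]
    - [150,-48,0,0,0]

```text
t: 6.25
eef_pos: [484.1, 66.7, 264.9]
tcp_rot: [-3.141, -0.0, 1.613]
ft_force: [0.4, 0.3, -1.6]
opening: 0.255
grip_force: 29.0
```

Emit:
arm_command:
  targets:
    - [12,0,0,-0.3,0]
    - [22,0,0,-0.3,0]
    - [22,0,0,-0.3,0]
    - [22,0,0,-0.3,0]

```text
t: 6.65
eef_pos: [483.9, 86.1, 264.9]
tcp_rot: [-3.141, 0.0, 1.619]
ft_force: [0.5, -0.3, -1.2]
opening: 0.255
grip_force: 29.0
```

Run:
```python
from h import *
c=cam('side','full_s.png');t=cam('top');s=env.state();print(s['eef_pos'],s['tcp_rot'],s['ft_force'],s['moment'])
a=c['frame'][200:260,215:295,::-1]
b=t['frame'][180:230,210:277,::-1]
cv2.imwrite('pics/4.png',np.hstack([cv2.resize(a,(480,360),interpolation=2),cv2.resize(b,(320,360),interpolation=2)][:1]))
cv2.imwrite('pics/4.png',np.vstack([cv2.resize(a,(640,480),interpolation=2)]))
```

```text
[483.97972709  85.90172926 264.95187218] [-3.14146534e+00  1.94868112e-04  1.61816255e+00] [ 0.11489446 -0.22090311 -1.44272332] [-0.02655155 -0.02566812 -0.00154587]
```

View pics/4.png

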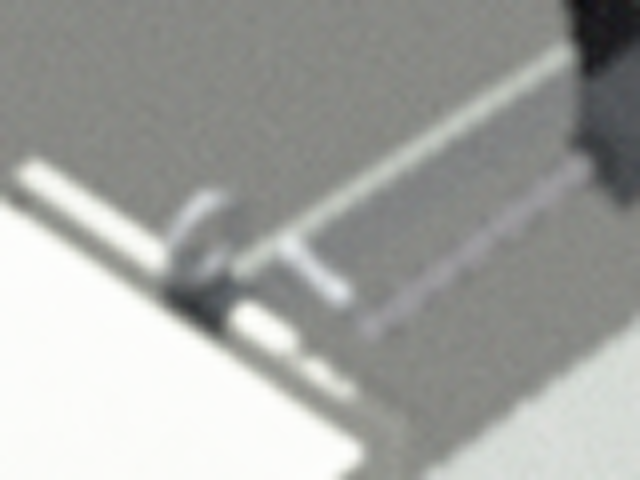

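In the side view, the rod corner is at about (259.8,239.8), the pin tip at about (249.9,229.3), the rod at the handle at about (287.6,220.1), and the eye centre at about (240.5,229).

Run:
```python
from h import *
c=cam('side');s=env.state();E=s['eef_pos'];y=s['tcp_rot'][2]
def pt(a,b,h): return np.array([E[0]+a*np.cos(y)-b*np.sin(y),E[1]+a*np.sin(y)+b*np.cos(y),E[2]+h])
for nm,a in [('corner',(102,0,11)),('tip',(102,-28,11)),('tip hi5',(102,-28,16)),('tip+ball',(102,-32,11)),('rodstart',(18,0,11)),('corner hi5',(102,0,16))]: print(nm,pt(*a).round(1),np.round(proj(c,pt(*a)),1))
# subpixel eye: bright/dark
print([np.round(proj(c,p),1) for p in([466,193,256],[609,199.5,260],[537,195,276])])
im=cv2.cvtColor(c['frame'],cv2.COLOR_RGB2GRAY)
print(im[224:246,244:266])
```

```text
corner [479.1 187.8 276. ] [261.9 241.3]
tip [507.1 189.1 276. ] [252.2 235. ]
tip hi5 [507.1 189.1 281. ] [252.  233.3]
tip+ball [511.1 189.3 276. ] [250.9 234.1]
rodstart [483.1 103.9 276. ] [290.7 219.5]
corner hi5 [479.1 187.8 281. ] [261.7 239.6]
[array([265.3, 252.8]), array([218.2, 220.3]), array([240.5, 229.6])]
[[141 133 133 134 141 138 136 134 136 135 139 154 172 187 189 181 173 153
  139 135 132 128]
 [130 129 129 137 137 135 136 137 138 149 159 177 190 192 174 160 146 137
  130 129 131 130]
 [121 123 133 137 138 137 133 140 153 175 187 185 182 176 155 137 133 132
  130 133 130 131]
 [125 130 134 133 136 137 149 159 175 190 194 174 159 146 134 130 132 130
  127 132 133 133]
 [125 125 132 136 143 154 170 182 188 185 174 151 140 135 128 131 128 132
  133 132 133 132]
 [120 128 134 149 162 179 198 199 185 165 149 135 132 132 130 134 130 131
  132 134 131 131]
 [128 136 154 173 186 197 212 218 196 160 139 133 131 130 133 132 133 132
  135 132 138 133]
 [146 155 178 192 195 187 205 213 206 186 153 135 132 128 131 129 133 134
  136 135 136 134]
 [169 186 191 185 172 156 174 186 
[... 568 characters left out ...]
7 136 142 150 144 136 131 139
  145 150 152 149]
 [214 248 250 240 217 183 151 137 136 138 135 137 133 130 125 130 141 153
  151 151 145 143]
 [211 243 250 249 245 233 200 164 145 136 136 133 136 132 121 129 146 159
  158 147 135 131]
 [174 213 237 247 250 249 239 207 163 140 138 137 137 135 132 134 150 159
  152 143 129 133]
 [151 171 194 226 242 247 246 226 180 143 139 133 136 137 134 136 145 146
  143 140 135 138]
 [153 151 161 183 214 228 232 214 179 149 136 137 136 138 137 139 135 138
  137 137 136 136]
 [181 160 152 154 171 184 193 199 186 180 175 154 136 137 137 138 136 137
  139 137 134 135]
 [229 196 169 151 152 158 169 184 199 218 224 196 159 135 136 137 132 135
  134 135 136 139]]
```

The pole sits slightly rolled and pitched in the grip, with the pin mid about 9 mm above the eye. I'll lower and align it first, then check numerically that the pin's axis points at the eye.

Emit:
arm_command:
  targets:
    - [4,0,6,0,0]
    - [4,5,12,0,0]
    - [4,8,12,0,0]
    - [4,8,12,0,0]

```text
t: 7.2
eef_pos: [492.1, 91.1, 252.7]
tcp_rot: [-3.141, 0.0, 1.619]
ft_force: [1.1, 0.5, -1.4]
opening: 0.255
grip_force: 29.0
```

Run:
```python
from h import *
c=cam('side');s=env.state();print(s['eef_pos'],s['ft_force'])
im=cv2.cvtColor(c['frame'],cv2.COLOR_RGB2GRAY);np.set_printoptions(linewidth=200)
print('cols 232-264');print(im[220:250,232:264])
t=cam('top');print('top eye region visible?',[np.round(proj(t,p)) for p in([537,195,276],[505,194,268])]);it=cv2.cvtColor(t['frame'],cv2.COLOR_RGB2GRAY);print(it[203:222:3,228:250:3])
```

```text
[491.86497622  91.12798583 252.82388382] [-0.65033465  0.1600281  -0.90682509]
cols 232-264
[[135 139 136 134 137 134 135 137 137 136 135 132 132 135 139 136 134 137 136 132 136 134 133 140 138 135 135 136 140 149 169 183]
 [134 134 137 136 134 136 135 136 138 133 131 131 138 136 136 134 135 137 135 138 136 137 136 136 137 135 141 146 162 177 189 190]
 [137 133 135 136 137 134 135 139 135 136 137 136 138 137 136 134 133 137 137 138 134 136 133 139 132 141 153 168 183 185 184 170]
 [139 136 136 138 134 135 137 148 159 159 153 148 141 135 133 135 138 140 137 135 135 137 130 137 147 157 172 190 190 175 157 148]
 [135 139 133 134 137 135 150 171 192 191 172 154 140 133 138 137 135 135 136 132 135 135 142 153 171 183 187 182 172 152 139 135]
 [135 132 133 136 136 144 176 200 206 191 163 146 131 127 129 134 133 133 137 139 139 148 158 174 187 189 174 158 146 134 132 129]
 [135 135 135 136 141 168 193 202 181 157 141 130 120 122 129 135 133 136 137 140 152 171 187 184 183 173 151 138 135 130 128 132]
 [152 138 135 136 154 180 190 174 151 138 128 122 124 128 132 138 134 138 145 159 173 189 1
[... 2535 characters left out ...]
252 251 251 252 251 252 251 252 252 252 252 252 251 242 226 195 167 153 149 155 156 154 152 151 154 149 141 131 129 136 134]
 [251 251 251 251 251 251 251 251 251 251 251 252 252 252 251 248 234 206 173 153 148 149 150 149 152 153 154 145 135 130 134 130]
 [251 251 251 251 251 251 251 251 251 251 251 251 252 252 252 251 250 241 221 183 159 149 147 151 151 151 156 153 145 145 135 130]]
top eye region visible? [array([238., 207.]), array([238., 219.])]
[[ 59  61  62  61  62  58  57  57]
 [ 57  62  57  59  59  59  54  60]
 [ 59  57  54  55  58  54  57  58]
 [ 59  55  56  59  55  52  54  55]
 [ 53  55  52  54  55  52  53  56]
 [ 53  52  55  53  53  56  57  53]
 [200 154 180 138 132 125 121 136]]
```

The pin line (246,233)→(253,240) passes through the ring centre at about (240.6,228.4). I'll advance along the pin axis in small steps, watching the force.

Emit:
arm_command:
  targets:
    - [0,4,-1,0,0]
    - [0,8,-1.7,0,0]
    - [0,10,-2.1,0,0]
    - [0,10,-2.1,0,0]

```text
t: 7.7
eef_pos: [501.9, 91.6, 255.2]
tcp_rot: [3.141, 0.0, 1.619]
ft_force: [0.8, 0.5, -1.2]
opening: 0.255
grip_force: 29.0
```

Emit:
arm_command:
  targets:
    - [0,2,-0.4,0,0]
    - [0,4,-0.8,0,0]
    - [0,5,-1.1,0,0]
    - [0,5,-1.1,0,0]

```text
t: 8.1
eef_pos: [506.8, 91.9, 256.3]
tcp_rot: [3.141, 0.0, 1.619]
ft_force: [-1.0, -0.1, -1.0]
opening: 0.254
grip_force: 29.0
```

Run:
```python
from h import *
c=cam('side');s=env.state();print(s['eef_pos'],s['ft_force'],s['moment'])
im=cv2.cvtColor(c['frame'],cv2.COLOR_RGB2GRAY);np.set_printoptions(linewidth=200)
print('cols 232-258');print(im[220:246,232:258])
```

```text
[506.64067171  91.90909395 256.19521455] [-0.1906507  -0.85169894 -0.97205264] [ 0.02789621 -0.08854662  0.01248267]
cols 232-258
[[136 138 136 136 135 135 137 137 137 130 137 137 136 134 135 137 134 133 137 133 133 131 136 136 135 136]
 [135 135 135 133 135 136 136 135 135 133 134 136 134 136 136 136 134 134 134 135 136 133 132 135 135 138]
 [137 136 137 135 136 138 136 135 138 135 138 134 133 132 132 136 134 136 139 136 136 139 135 137 137 139]
 [136 135 134 136 139 136 136 149 155 158 153 145 140 136 136 136 138 139 137 133 135 131 134 138 149 156]
 [136 134 133 140 136 133 148 173 193 190 172 154 140 131 132 137 134 136 136 138 134 137 138 150 172 186]
 [138 135 134 137 136 144 171 199 205 185 166 145 133 122 131 132 135 131 136 137 138 144 162 174 187 193]
 [134 135 135 134 144 162 194 200 182 160 142 128 121 122 130 136 134 137 135 140 153 170 187 185 183 175]
 [152 141 132 139 153 183 189 174 150 136 134 124 127 126 129 133 135 139 146 160 174 187 191 173 155 146]
 [197 160 143 148 168 185 170 148 133 142 153 156 137 127 132 137 136 151 168 185 187 181 173 151 137 132]
 [234 2
[... 1112 characters left out ...]
 137 165 183 168 164 163 152 153 159 155 146 138 137 138]
 [252 252 251 249 237 206 163 123  87  72  85 121 143 159 168 163 182 193 182 168 157 149 140 134 133 133]
 [251 252 252 252 250 244 224 189 144 104  98 123 144 155 154 160 173 192 199 183 154 137 135 132 133 134]
 [252 251 252 252 252 252 248 238 205 165 135 131 142 150 150 154 161 176 186 176 151 135 133 132 139 135]
 [252 251 251 252 252 252 252 251 244 227 195 168 152 151 146 147 152 157 163 158 152 141 135 134 136 133]
 [251 251 251 251 252 251 252 252 251 249 240 216 182 160 152 149 147 147 152 156 155 146 142 139 137 136]
 [252 251 251 251 251 251 251 251 252 252 250 245 227 194 165 151 146 149 154 152 153 155 154 147 141 132]]
```

Emit:
arm_command:
  targets:
    - [0,2,-0.4,0,0]
    - [0,4,-0.8,0,0]
    - [0,6,-1.2,0,0]
    - [0,6,-1.2,0,0]

```text
t: 8.55
eef_pos: [512.9, 92.2, 257.4]
tcp_rot: [3.141, 0.0, 1.619]
ft_force: [0.1, -0.4, -1.3]
opening: 0.254
grip_force: 29.0
```

Emit:
arm_command:
  targets:
    - [0,2,-0.4,0,0]
    - [0,4,-0.8,0,0]
    - [0,5,-1.1,0,0]
    - [0,5,-1.1,0,0]

```text
t: 8.95
eef_pos: [517.8, 92.4, 258.6]
tcp_rot: [3.141, 0.0, 1.619]
ft_force: [0.1, 0.6, -1.4]
opening: 0.254
grip_force: 29.0
```

Run:
```python
from h import *
c=cam('side');s=env.state();print(s['eef_pos'],s['ft_force'],s['moment'])
im=cv2.cvtColor(c['frame'],cv2.COLOR_RGB2GRAY);np.set_printoptions(linewidth=200)
print('cols 232-256');print(im[218:244,230:256])
```

```text
[517.65310391  92.40879396 258.51223355] [-0.93870861  0.18745164 -2.59968328] [-0.01096596 -0.08374959 -0.02748216]
cols 232-256
[[136 134 134 137 137 139 134 134 135 136 134 133 138 132 136 133 136 137 134 138 136 134 135 136 134 133]
 [135 138 136 132 135 139 133 135 138 134 134 139 134 133 137 136 131 133 134 132 136 137 135 136 137 135]
 [137 135 132 135 134 135 137 136 131 133 133 136 133 136 134 137 135 137 134 133 135 135 133 138 136 134]
 [133 136 135 135 137 133 133 135 136 135 132 135 135 131 138 135 134 135 134 139 138 134 133 136 138 137]
 [133 136 136 134 135 135 135 136 135 137 138 139 137 137 134 132 136 136 133 138 134 135 135 135 138 134]
 [135 134 135 136 135 132 135 136 133 144 159 158 152 148 139 134 134 135 135 138 133 135 136 132 138 133]
 [136 133 137 139 134 135 134 139 145 173 194 189 172 153 142 135 137 135 136 132 138 133 136 137 140 151]
 [139 132 131 134 134 137 134 151 175 199 201 182 166 147 131 124 130 134 138 136 133 133 138 147 159 174]
 [162 143 136 132 134 134 144 172 197 201 179 159 138 128 124 122 130 135 137 137 131 141 155 172 184 187]
 [214 1
[... 1112 characters left out ...]
  62  76 109 137 149 155 156 148 137 126 131 131 135 135]
 [252 251 250 239 213 168 122  85  68  64  65  66  64  83 117 162 185 166 149 141 136 132 132 132 136 136]
 [252 252 252 251 244 225 186 139 102  72  62  64  77 109 135 167 185 165 151 139 131 137 133 134 133 135]
 [252 252 252 251 251 248 236 204 161 120  89  70  85 118 146 158 165 160 147 143 137 131 133 134 133 134]
 [251 251 251 251 252 252 250 243 226 190 141 103  97 125 145 151 154 154 154 147 142 134 135 136 133 136]
 [251 251 252 252 252 252 252 252 247 239 208 165 135 136 147 148 150 155 152 151 143 140 140 137 135 136]
 [252 251 252 252 252 251 252 252 252 251 245 229 192 166 152 149 149 150 151 149 155 152 146 145 136 133]]
```

The pin now passes behind the ring's left arc, so it is through. I'll go the last few millimetres to centre it.

Emit:
arm_command:
  targets:
    - [0,2,-0.4,0,0]
    - [0,4,-0.8,0,0]
    - [0,6,-1.2,0,0]
    - [0,6,-1.2,0,0]
    - [0,6,-1.2,0,0]

```text
t: 9.5
eef_pos: [523.6, 92.7, 259.7]
tcp_rot: [-3.142, 0.0, 1.619]
ft_force: [-0.9, -0.0, -1.7]
opening: 0.254
grip_force: 29.0
```

Run:
```python
from h import *
F=[];
for i in range(4):
    c=cam('side');s=env.state();F.append(s['ft_force'])
print(s['eef_pos'],np.mean(F,0),s['moment'])
im=cv2.cvtColor(c['frame'],cv2.COLOR_RGB2GRAY);np.set_printoptions(linewidth=200)
print('cols 232-252');print(im[222:240,230:252])
```

```text
[523.53746907  92.72761184 259.723155  ] [ 0.15172922  0.05768773 -1.1866265 ] [ 0.01039102 -0.05326972  0.03172416]
cols 232-252
[[133 133 134 135 136 134 136 136 133 134 136 138 136 135 137 131 138 135 135 138 135 133]
 [135 131 136 134 135 147 152 147 143 145 158 159 152 144 136 132 134 140 135 134 135 135]
 [136 132 134 132 141 173 190 181 164 174 190 187 171 156 137 128 134 135 134 134 134 135]
 [139 133 132 140 152 186 214 210 205 206 205 184 166 145 127 125 129 135 137 134 133 134]
 [159 141 132 136 149 180 204 217 219 210 177 156 138 125 120 120 126 135 133 134 137 135]
 [211 182 148 136 143 157 185 202 201 177 143 133 130 125 126 123 129 137 133 136 138 136]
 [242 231 192 157 146 146 172 185 171 148 146 149 142 128 124 129 132 136 140 140 136 137]
 [247 246 235 214 182 171 176 169 147 148 172 193 179 153 133 123 132 147 155 151 144 138]
 [235 244 247 243 230 196 173 155 134 138 175 209 207 176 143 132 144 158 173 163 148 147]
 [199 226 242 248 242 214 162 132 120 125 157 191 203 178 146 141 148 156 171 164 154 151]
 [161 185 217 237 237 211 158 123 113 111 142 175 174 151 143 140 146 149 156 156 150 144]
 [147 152 172 199 207 185 144 123 111 112 129 155 147 136 134 143 147 150 151 149 143 137]
 [160 151 146 157 164 151 129 108 111 114 118 123 115 114 127 143 158 150 144 139 134 133]
 [208 172 153 145 141 126 111 100  98 106 103  96  84  97 120 141 151 147 134 130 133 131]
 [242 225 190 162 141 112  85  77  83  82  80  69  66  79 103 125 129 133 126 126 128 129]
 [251 246 232 202 164 121  84  67  65  68  71  64  61  71  96 121 125 124 125 127 129 131]
 [252 252 250 241 217 170 126  83  63  66  65  67  68  83 113 130 134 132 127 125 128 132]
 [252 252 252 251 243 226 183 139 101  76  66  60  75 107 133 145 149 139 133 135 133 133]]
```

The ball shows beyond the ring at (236.5,225), so the eye is hooked. I'll start pulling along the hatch's arc, watching the force.

Emit:
arm_command:
  targets:
    - [-3,0,0.3,0,0]
    - [-6,0,0.6,0,0]
    - [-10,0,1.4,0,0]
    - [-14,0,2.2,0,0]
    - [-18,0,3,0,0]

```text
t: 10.2
eef_pos: [524.5, 74.5, 256.6]
tcp_rot: [3.142, -0.0, 1.619]
ft_force: [0.5, 2.0, -2.0]
opening: 0.255
grip_force: 29.0
```

Emit:
arm_command:
  targets:
    - [-4,0,1.2,0,0]
    - [-8,0,2.4,0,0]
    - [-12,0,3.7,0,0]
    - [-12,0,3.7,0,0]

```text
t: 10.6
eef_pos: [525.0, 62.2, 252.8]
tcp_rot: [-3.141, 0.0, 1.619]
ft_force: [0.0, 0.1, -2.1]
opening: 0.253
grip_force: 29.0
```

Run:
```python
from h import *
F=[];
for i in range(4):
    c=cam('side');s=env.state();F.append(s['ft_force'])
print(s['eef_pos'],np.mean(F,0),s['moment'])
im=cv2.cvtColor(c['frame'],cv2.COLOR_RGB2GRAY);np.set_printoptions(linewidth=200)
print(np.round(proj(c,[538,207.5-36.6,270.5])))
cv2.imwrite('pics/5.png',cv2.resize(c['frame'][190:260,210:310,::-1],(800,560),interpolation=2))
```

```text
[525.14491169  62.70060701 253.11727692] [-0.11548477 -0.61440589 -1.70762556] [ 0.04257707 -0.06873307  0.00754081]
[249. 225.]
```

View pics/5.png

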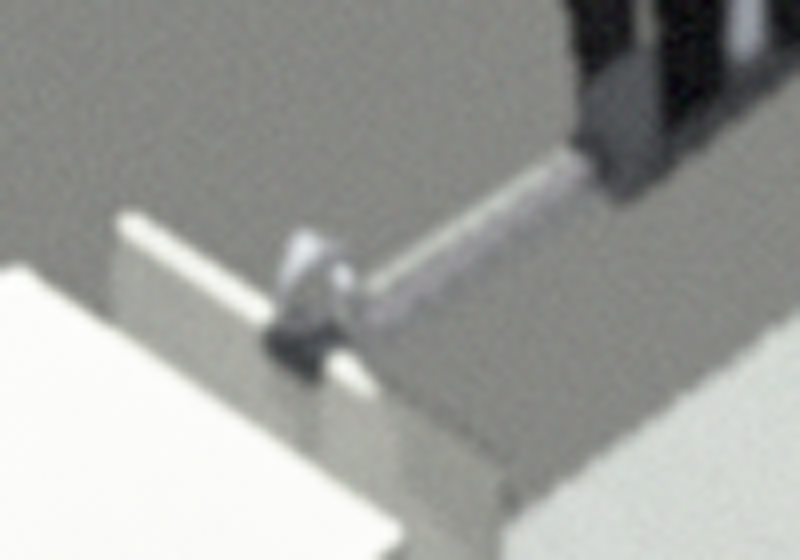

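The hatch is opening, with the ring and hook together at about (248,225). I'll continue along the arc.

Emit:
arm_command:
  targets:
    - [-6,0,2.3,0,0]
    - [-11.4,0,4.8,0,0]
    - [-17,0,7.7,0,0]
    - [-22.4,0,10.8,0,0]
    - [-27.6,0,14.1,0,0]

```text
t: 11.3
eef_pos: [526.4, 34.6, 238.6]
tcp_rot: [-3.141, 0.0, 1.619]
ft_force: [0.5, 2.1, -1.3]
opening: 0.256
grip_force: 29.0
```

Emit:
arm_command:
  targets:
    - [-5,0,3.6,0,0]
    - [-9.8,0,7.4,0,0]
    - [-14.5,0,11.6,0,0]
    - [-14.5,0,11.6,0,0]

```text
t: 11.7
eef_pos: [526.9, 20.1, 226.7]
tcp_rot: [-3.141, 0.0, 1.619]
ft_force: [-0.5, 0.2, -0.7]
opening: 0.259
grip_force: 29.0
```

```bash
cat > f.py <<'E'
from h import *
F=[];M=[]
for i in range(4):
    c=cam('side');s=env.state();F.append(s['ft_force']);M.append(s['moment'])
print(s['t'],s['eef_pos'].round(1),np.mean(F,0).round(2),np.mean(M,0).round(3),s['joints'].round(2))
E
python3 f.py
```

```text
11.9 [527.2  20.7 227.5] [ 0.45  0.61 -1.27] [ 0.03  -0.078 -0.002] [-0.09  0.31  1.75 -0.    1.08 -0.13]
```

Emit:
arm_command:
  targets:
    - [-2.2,0,2.2,0,0]
    - [-4.4,0,4.4,0,0]
    - [-4.4,0,4.4,0,0]

```text
t: 12.2
eef_pos: [527.3, 16.2, 222.6]
tcp_rot: [-3.141, -0.0, 1.619]
ft_force: [-0.3, 0.2, -0.0]
opening: 0.253
grip_force: 29.1
```

Emit:
arm_command:
  targets:
    - [-2.2,0,2.2,0,0]
    - [-4.3,0,4.5,0,0]
    - [-6.3,0,6.9,0,0]
    - [-8.3,0,9.2,0,0]

```text
t: 12.6
eef_pos: [527.7, 7.8, 213.5]
tcp_rot: [-3.142, 0.0, 1.619]
ft_force: [-0.1, 1.1, -1.1]
opening: 0.256
grip_force: 29.1
```

Emit:
arm_command:
  targets:
    - [-1.9,0,2.5,0,0]
    - [-3.7,0,5,0,0]
    - [-3.7,0,5,0,0]

```text
t: 12.9
eef_pos: [527.8, 4.0, 208.4]
tcp_rot: [-3.141, 0.0, 1.619]
ft_force: [0.2, 0.7, -1.6]
opening: 0.255
grip_force: 29.1
```

```bash
cat >> f.py <<'E'
import sys
g=cv2.cvtColor(c['frame'],cv2.COLOR_RGB2GRAY)
for th in map(float,sys.argv[1:]):
    P=[537+.043*124*np.sin(th),207.5-124*np.sin(th),152+124*np.cos(th)]
    u,v=proj(c,P);print('eye at',th,round(u,1),round(v,1))
    np.set_printoptions(linewidth=200);u,v=int(u),int(v);print(u-14,v-10);print(g[v-10:v+12,u-14:u+12])
E
python3 f.py 0.9
```

```text
13.1 [527.9   4.2 208.8] [ 0.07  0.23 -1.38] [ 0.063 -0.071  0.005] [-0.12  0.33  1.77 -0.    1.04 -0.17]
eye at 0.9 271.5 224.6
257 214
[[133 134 132 135 134 133 134 136 129 132 133 132 135 152 170 182 184 186 172 151 132 133 128 128 128 128]
 [134 132 137 136 134 129 133 134 137 132 137 142 159 174 188 190 173 158 144 132 128 128 128 128 127 129]
 [134 135 136 133 135 138 136 134 136 140 149 169 181 185 179 168 148 135 129 128 129 126 125 130 132 130]
 [136 135 135 133 134 138 133 135 144 159 174 186 188 170 155 147 135 130 126 128 129 126 128 131 127 132]
 [133 136 135 131 134 133 141 152 170 182 186 182 170 158 154 151 141 129 128 129 129 131 133 134 134 135]
 [134 132 135 133 136 144 157 171 189 191 181 176 171 172 186 178 154 133 124 124 128 131 134 135 131 135]
 [132 134 135 134 152 167 183 187 181 168 169 192 206 202 194 177 153 129 120 124 130 131 132 134 135 135]
 [131 138 144 158 173 187 188 176 154 144 157 203 215 204 184 159 137 122 112 125 131 133 132 136 132 134]
 [140 148 169 183 186 180 172 149 135 130 158 196 202 193 185 157 133 123 113 125 129 137 135 134 134 131]

[... 691 characters left out ...]
 117 121 125 130 122 129 124 133 144 154 150 144 128 123]
 [239 239 238 231 195 138  97  92  97  97  98 103 105 115 123 129 133 131 128 134 147 154 149 139 126 132]
 [239 239 238 231 194 131  96  92  93  91  93  96  92 101 110 122 132 134 133 141 141 143 142 136 135 130]
 [238 239 240 235 210 155 122 104  92  94  93  94 111 128 127 121 127 134 130 134 135 136 136 131 134 135]
 [239 240 238 236 228 194 167 146 118  97  94 107 152 194 191 169 148 141 133 132 129 133 135 135 134 134]
 [237 237 237 239 235 225 218 200 167 130 111 143 202 231 233 222 195 171 149 134 131 134 131 133 134 134]
 [238 238 238 237 238 236 234 232 212 180 160 185 226 239 240 238 231 217 184 156 143 135 133 134 135 135]]
```

Emit:
arm_command:
  targets:
    - [-1.8,0,2.5,0,0]
    - [-3.5,0,5.1,0,0]
    - [-5.1,0,7.7,0,0]
    - [-5.1,0,7.7,0,0]

```text
t: 13.5
eef_pos: [528.0, -1.0, 200.6]
tcp_rot: [-3.141, 0.0, 1.619]
ft_force: [-0.4, 0.5, -1.1]
opening: 0.255
grip_force: 29.1
```

Emit:
arm_command:
  targets:
    - [-0.8,0,1.3,0,0]
    - [-1.6,0,2.7,0,0]
    - [-1.6,0,2.7,0,0]

```text
t: 13.8
eef_pos: [528.2, -2.4, 198.2]
tcp_rot: [-3.141, 0.0, 1.619]
ft_force: [0.5, 1.0, -0.9]
opening: 0.253
grip_force: 29.1
```

```bash
python3 f.py
```

```text
14.0 [528.3  -2.4 198.4] [-0.07  1.02 -0.82] [ 0.213 -0.042  0.027] [-0.13  0.34  1.78 -0.    1.01 -0.18]
```

Emit:
arm_command:
  targets:
    - [-0.8,0,1.3,0,0]
    - [-1.5,0,2.7,0,0]
    - [-1.5,0,2.7,0,0]

```text
t: 14.3
eef_pos: [528.3, -4.0, 195.5]
tcp_rot: [-3.141, 0.0, 1.619]
ft_force: [0.4, 0.7, -1.5]
opening: 0.258
grip_force: 29.1
```

```bash
python3 f.py
```

```text
14.5 [528.3  -3.9 195.7] [ 0.01  0.82 -1.08] [ 0.223 -0.048  0.05 ] [-0.13  0.35  1.79 -0.    1.01 -0.18]
```

Emit:
arm_command:
  targets:
    - [-0.8,0,1.4,0,0]
    - [-1.5,0,2.8,0,0]
    - [-1.5,0,2.8,0,0]

```text
t: 14.8
eef_pos: [528.3, -5.5, 192.6]
tcp_rot: [-3.141, 0.0, 1.619]
ft_force: [-0.2, 0.8, -0.8]
opening: 0.253
grip_force: 29.1
```

```bash
python3 f.py
```

```text
15.0 [528.4  -5.4 192.8] [ 0.56  0.21 -1.17] [ 0.222 -0.068  0.02 ] [-0.14  0.35  1.79 -0.    1.   -0.18]
```

Emit:
arm_command:
  targets:
    - [-0.7,0,1.3,0,0]
    - [-1.3,0,2.7,0,0]
    - [-1.3,0,2.7,0,0]

```text
t: 15.3
eef_pos: [528.4, -6.7, 189.9]
tcp_rot: [-3.141, 0.0, 1.619]
ft_force: [-0.1, 1.4, -1.6]
opening: 0.253
grip_force: 29.1
```

```bash
python3 f.py 1.07
```

```text
15.5 [528.5  -6.7 190.2] [-0.03  0.48 -1.16] [ 0.234 -0.054 -0.011] [-0.14  0.35  1.79 -0.    0.99 -0.19]
eye at 1.07 275.8 227.5
261 217
[[130 132 134 136 143 156 169 185 188 174 157 143 129 128 127 125 130 125 128 128 128 129 130 134 132 134]
 [133 133 137 148 165 184 187 182 167 148 133 128 129 127 127 128 124 127 128 125 131 132 134 133 134 134]
 [134 142 157 170 189 188 174 157 141 130 124 127 125 128 127 123 131 128 130 127 132 132 134 132 130 133]
 [144 168 184 183 180 168 148 135 133 127 126 126 128 125 127 133 131 131 130 134 131 132 132 132 132 130]
 [173 185 190 172 157 144 133 123 126 126 127 129 131 138 148 149 145 140 135 133 131 134 135 133 130 134]
 [181 177 167 149 135 130 125 128 128 126 128 137 153 165 184 177 162 146 135 134 135 133 132 136 136 134]
 [171 156 142 132 127 126 124 128 127 131 134 159 194 197 192 172 152 138 134 130 134 132 132 132 132 132]
 [151 131 129 128 126 128 129 128 126 133 148 189 212 207 189 160 138 132 127 134 132 131 132 133 133 131]
 [148 128 127 126 129 125 127 129 128 132 159 191 205 203 200 171 142 129 126 129 131 135 132 135 134 131]
[... 692 characters left out ...]
 105 105 114 122 128 130 130 131 140 151 149 145 134 130]
 [243 244 244 237 204 141 106  96  98 103  96 101  94  96 111 127 130 130 128 132 144 154 147 139 129 131]
 [244 244 245 240 226 180 137 109 100  95 100 103 115 131 132 133 133 131 132 133 141 145 141 138 130 130]
 [244 244 244 244 238 225 191 152 120 103  98 123 173 200 182 157 139 136 133 129 131 135 136 133 132 130]
 [243 243 244 243 243 241 232 211 176 140 131 170 224 236 230 207 176 151 134 133 129 130 134 133 133 135]
 [244 244 244 244 244 244 242 238 226 206 190 218 240 245 243 236 225 189 154 139 135 135 132 131 129 132]
 [244 243 243 243 244 245 243 243 241 238 233 238 243 244 245 244 242 227 201 171 158 139 131 129 132 130]]
```

Emit:
arm_command:
  targets:
    - [-0.6,0,1.4,0,0]
    - [-1.3,0,2.8,0,0]
    - [-1.3,0,2.8,0,0]

```text
t: 15.8
eef_pos: [528.4, -7.9, 187.1]
tcp_rot: [-3.141, -0.0, 1.619]
ft_force: [-0.3, 2.7, -0.2]
opening: 0.254
grip_force: 29.2
```

```bash
python3 f.py
```

```text
16.0 [528.5  -7.9 187.4] [ 0.05  2.12 -0.42] [ 0.572 -0.093  0.036] [-0.14  0.36  1.8   0.    0.99 -0.19]
```

Emit:
arm_command:
  targets:
    - [-0.6,0,1.4,0,0]
    - [-1.2,0,2.5,0,0]
    - [-1.2,0,2.5,0,0]

```text
t: 16.3
eef_pos: [528.5, -8.9, 184.7]
tcp_rot: [-3.141, -0.0, 1.619]
ft_force: [-0.2, 4.3, 0.3]
opening: 0.253
grip_force: 29.3
```

```bash
python3 f.py
```

```text
16.5 [528.6  -9.  184.9] [-0.25  4.87 -0.13] [ 1.128 -0.058  0.083] [-0.14  0.36  1.8   0.    0.98 -0.19]
```

The rest has been met, with about 5 N at the hook, partly radial. I'll press a little further, mostly downward.

Emit:
arm_command:
  targets:
    - [0.5,0,0.8,0,0]
    - [1,0,1.6,0,0]
    - [1,0,1.6,0,0]

```text
t: 16.8
eef_pos: [528.5, -8.4, 183.2]
tcp_rot: [3.142, 0.001, 1.619]
ft_force: [0.3, 0.6, 0.2]
opening: 0.259
grip_force: 29.4
```

```bash
python3 f.py
```

```text
17.0 [528.5  -8.3 183.3] [-0.61  0.44  0.8 ] [0.355 0.003 0.07 ] [-0.14  0.36  1.8  -0.    0.98 -0.19]
```

Emit:
arm_command:
  targets:
    - [-0.2,0,1,0,0]
    - [-0.4,0,2,0,0]
    - [-0.4,0,2,0,0]

```text
t: 17.3
eef_pos: [528.5, -8.6, 181.1]
tcp_rot: [-3.142, 0.0, 1.619]
ft_force: [-1.4, -0.2, -0.1]
opening: 0.255
grip_force: 29.5
```

```bash
python3 f.py
```

```text
17.5 [528.6  -8.6 181.2] [-0.33  0.82  1.95] [ 0.36  -0.005  0.04 ] [-0.14  0.36  1.8  -0.    0.97 -0.19]
```

Emit:
arm_command:
  targets:
    - [-0.3,0,1,0,0]
    - [-0.5,0,2,0,0]
    - [-0.5,0,2,0,0]

```text
t: 17.8
eef_pos: [528.5, -9.0, 179.1]
tcp_rot: [-3.141, -0.0, 1.619]
ft_force: [-0.2, 1.5, 1.0]
opening: 0.255
grip_force: 29.5
```

```bash
python3 f.py 1.12
```

```text
18.0 [528.6  -9.  179.2] [-0.26  1.53  1.35] [ 0.576 -0.052  0.059] [-0.14  0.37  1.81 -0.    0.97 -0.19]
eye at 1.12 276.8 228.6
262 218
[[131 137 148 165 180 185 180 169 148 135 130 129 126 123 125 130 127 128 130 130 133 134 133 133 131 135]
 [144 154 173 184 188 173 153 143 129 125 130 127 124 126 126 128 130 131 131 132 132 133 131 133 132 132]
 [165 179 183 184 170 149 137 132 127 128 126 125 127 125 128 130 132 132 132 133 132 132 135 136 135 133]
 [186 188 173 157 144 134 125 127 126 131 130 127 131 131 135 142 137 132 131 131 133 133 135 130 132 132]
 [178 168 151 134 127 124 129 127 124 128 129 128 138 153 160 165 148 134 132 130 134 134 136 134 132 132]
 [153 142 133 126 129 124 130 128 125 128 136 152 168 181 175 167 147 131 128 130 132 132 137 131 134 130]
 [130 128 128 122 128 128 129 122 130 134 152 183 199 195 166 147 133 121 116 124 132 134 132 133 135 132]
 [130 128 124 129 130 127 127 132 130 138 160 194 203 195 170 137 121 116 113 126 130 132 135 132 129 133]
 [154 133 125 127 131 129 130 132 130 138 163 180 184 188 181 145 121 122 123 128 131 132 129 130 134 136]
[... 692 characters left out ...]
 110 119 126 130 129 129 131 135 144 150 144 131 128 129]
 [245 245 239 211 168 135 111 101 103  99  95 101 105 115 126 129 132 131 130 132 135 137 135 128 128 129]
 [243 245 243 232 221 191 160 130 111 102 103 124 153 156 146 138 135 132 133 134 130 129 132 131 131 130]
 [244 244 245 242 240 233 222 191 149 119 127 173 215 219 201 177 149 133 130 132 131 130 131 132 134 130]
 [244 245 244 245 244 243 240 232 209 176 178 222 240 241 237 224 187 155 142 137 130 132 133 136 135 127]
 [245 244 246 245 245 245 243 242 237 228 228 240 245 245 245 242 227 203 172 152 135 131 132 133 135 134]
 [244 245 245 245 245 245 244 245 243 242 242 245 245 246 246 246 243 234 216 187 153 139 132 134 131 134]]
```

Emit:
arm_command:
  targets:
    - [-0.4,0,1,0,0]
    - [-0.8,0,2,0,0]
    - [-0.8,0,2,0,0]

```text
t: 18.3
eef_pos: [528.6, -9.6, 177.1]
tcp_rot: [-3.142, -0.0, 1.619]
ft_force: [-0.0, 4.7, 0.7]
opening: 0.251
grip_force: 29.5
```

```bash
python3 f.py
```

```text
18.5 [528.6  -9.7 177.2] [0.47 4.7  0.41] [ 1.192 -0.118  0.049] [-0.14  0.37  1.81  0.    0.96 -0.19]
```

Emit:
arm_command:
  targets:
    - [0.7,0,1,0,0]
    - [1.5,0,2,0,0]
    - [1.5,0,2,0,0]

```text
t: 18.8
eef_pos: [528.4, -8.6, 175.1]
tcp_rot: [-3.141, 0.0, 1.62]
ft_force: [-1.1, 0.1, -0.1]
opening: 0.251
grip_force: 29.6
```

```bash
python3 f.py
```

```text
19.0 [528.5  -8.5 175.2] [-0.14  0.46  1.  ] [ 0.274 -0.01   0.041] [-0.14  0.37  1.81 -0.    0.96 -0.19]
```

Emit:
arm_command:
  targets:
    - [0.2,0,1,0,0]
    - [0.4,0,2,0,0]
    - [0.4,0,2,0,0]

```text
t: 19.3
eef_pos: [528.5, -8.0, 173.1]
tcp_rot: [-3.142, 0.0, 1.619]
ft_force: [-0.8, -0.8, 0.6]
opening: 0.255
grip_force: 29.6
```

```bash
python3 f.py 1.12
```

```text
19.5 [528.5  -8.  173.3] [-0.29 -1.16  0.51] [ 0.111 -0.064  0.01 ] [-0.14  0.37  1.81 -0.    0.95 -0.19]
eye at 1.12 276.8 228.6
262 218
[[133 136 148 166 183 182 179 169 148 134 128 128 127 126 120 130 125 126 132 133 135 132 131 133 134 128]
 [140 156 171 183 188 174 156 141 130 130 125 128 124 125 128 127 127 130 135 134 130 134 132 132 133 135]
 [168 182 186 182 170 151 135 129 127 127 127 126 128 124 127 129 131 135 131 126 133 134 131 131 132 131]
 [185 190 172 156 143 134 130 126 125 128 127 127 128 132 141 143 140 135 131 133 136 134 132 131 135 132]
 [179 167 148 134 131 124 127 128 128 126 128 126 136 150 161 168 154 134 131 130 130 133 134 134 131 135]
 [153 140 135 127 124 129 130 126 128 128 132 139 162 180 179 165 147 131 127 131 137 133 136 132 133 131]
 [133 132 127 126 124 129 127 126 123 131 140 158 186 188 166 146 134 119 118 125 132 131 132 131 131 132]
 [131 125 127 124 127 128 130 130 131 140 154 181 193 183 149 126 118 116 115 125 134 136 127 136 135 132]
 [154 135 130 125 126 126 127 130 133 145 170 186 186 184 155 124 121 122 126 129 128 134 134 130 134 133]
[... 692 characters left out ...]
 106 116 125 126 129 136 159 167 160 150 145 142 136 135]
 [246 245 242 228 181 140 112 103  97 100 102 100 106 119 124 130 131 129 143 161 160 145 135 135 133 134]
 [244 245 243 238 228 196 159 125 107  96 100 125 151 157 145 136 133 130 137 144 135 136 130 128 131 134]
 [244 245 245 243 242 233 214 181 145 118 129 176 213 220 199 174 152 134 134 135 128 130 130 134 130 135]
 [245 245 244 245 244 243 238 228 206 175 176 221 241 241 238 227 190 157 139 133 128 134 131 134 132 134]
 [245 245 245 245 245 245 244 242 237 226 229 239 244 246 245 242 230 202 173 148 132 134 136 134 132 134]
 [244 245 245 243 245 245 244 244 244 242 243 244 245 246 246 245 242 234 218 190 154 143 133 131 133 130]]
```

The panel edges have not moved while the pin slid down inside the ring, so it is still crossing the ring's slack. I'll continue down.

Emit:
arm_command:
  targets:
    - [-0.6,0,1,0,0]
    - [-1,0,2,0,0]
    - [-1,0,2,0,0]

```text
t: 19.8
eef_pos: [528.5, -8.8, 171.1]
tcp_rot: [-3.141, -0.0, 1.619]
ft_force: [0.0, 3.1, 1.1]
opening: 0.254
grip_force: 29.6
```

```bash
python3 f.py
```

```text
20.0 [528.6  -8.8 171.3] [-0.04  2.45  0.83] [ 0.814 -0.115  0.031] [-0.14  0.38  1.82  0.    0.95 -0.19]
```

Emit:
arm_command:
  targets:
    - [-0.3,0,0.8,0,0]
    - [-0.4,0,1.5,0,0]
    - [-0.4,0,1.5,0,0]

```text
t: 20.3
eef_pos: [528.6, -9.3, 169.6]
tcp_rot: [3.142, -0.0, 1.619]
ft_force: [0.6, 4.5, 1.2]
opening: 0.252
grip_force: 29.6
```

```bash
python3 f.py
```

```text
20.5 [528.6  -9.3 169.8] [0.49 4.65 1.  ] [ 1.043e+00 -2.090e-01 -1.000e-03] [-0.14  0.38  1.82  0.    0.94 -0.19]
```

Emit:
arm_command:
  targets:
    - [0.2,0,1,0,0]
    - [0.3,0,2,0,0]
    - [0.3,0,2,0,0]

```text
t: 20.8
eef_pos: [528.5, -9.2, 167.6]
tcp_rot: [-3.141, 0.0, 1.619]
ft_force: [0.3, 1.8, 1.4]
opening: 0.25
grip_force: 29.6
```

```bash
python3 f.py
```

```text
21.0 [528.5  -9.2 167.7] [0.32 1.67 0.76] [ 0.578 -0.123  0.024] [-0.14  0.38  1.82 -0.    0.94 -0.19]
```

Emit:
arm_command:
  targets:
    - [0.1,0,0.8,0,0]
    - [0.1,0,1.5,0,0]
    - [0.1,0,1.5,0,0]

```text
t: 21.3
eef_pos: [528.6, -9.1, 166.1]
tcp_rot: [-3.142, 0.0, 1.619]
ft_force: [0.2, 0.7, 0.2]
opening: 0.249
grip_force: 29.7
```

```bash
python3 f.py 1.12
```

```text
21.5 [528.6  -9.  166.2] [0.   0.48 0.77] [ 0.315 -0.142 -0.019] [-0.14  0.38  1.82 -0.    0.94 -0.19]
eye at 1.12 276.8 228.6
262 218
[[131 138 150 165 180 185 180 171 147 131 128 126 129 122 127 130 127 132 127 129 133 134 138 135 132 132]
 [144 158 172 186 188 174 155 141 133 126 129 128 128 130 127 127 130 133 128 131 136 133 134 134 133 134]
 [167 185 185 180 167 151 138 131 129 126 125 128 130 126 128 128 135 132 130 132 129 134 131 131 132 134]
 [187 188 171 154 147 135 128 132 128 127 127 130 130 130 137 145 143 132 131 129 133 129 135 135 133 132]
 [180 171 150 133 128 127 128 123 129 128 126 131 137 149 160 167 153 138 133 131 134 130 134 134 133 133]
 [154 144 130 125 125 127 126 124 130 127 128 141 166 181 176 171 150 138 130 131 134 128 134 136 134 129]
 [130 132 129 127 127 128 128 126 130 128 127 160 190 192 167 146 134 127 122 127 134 135 133 132 134 136]
 [130 124 125 127 129 127 129 130 129 126 140 168 197 185 155 131 120 115 116 126 131 135 131 128 136 131]
 [151 140 128 132 127 130 134 128 130 134 153 173 184 183 157 131 119 120 120 131 132 132 134 135 131 131]
 [
[... 689 characters left out ...]
 106 117 124 130 133 141 153 182 192 168 145 140 131 128]
 [245 244 241 227 185 140 110 103  98  97 101 100 108 117 123 129 133 133 137 153 162 155 135 132 127 131]
 [245 245 244 239 226 196 157 124 111  99 100 125 155 156 143 137 134 131 129 134 137 138 130 127 134 134]
 [245 245 244 244 240 233 215 182 146 116 128 174 213 217 200 173 149 134 130 133 132 133 130 131 130 133]
 [243 246 244 244 245 243 241 230 206 174 179 224 241 243 237 224 192 158 140 134 131 134 131 131 135 133]
 [245 244 245 244 245 245 243 242 237 228 226 241 244 245 244 242 227 201 175 147 137 132 132 132 132 129]
 [246 245 246 245 245 244 244 244 244 242 243 245 245 245 245 246 242 233 219 187 153 142 137 132 135 133]]
```

The hatch is still while the tool keeps lowering, so it is on its rest and the pole is now pitching in the grip. The vertical pull is limited to about 2.4 N, so I'll pull along the pole instead, mainly backward.

Emit:
arm_command:
  targets:
    - [0.2,0,2,0,0]
    - [0.2,0,4,0,0]
    - [0.2,0,5,0,0]
    - [0.2,0,5,0,0]

```text
t: 21.9
eef_pos: [528.5, -8.7, 161.0]
tcp_rot: [-3.141, -0.0, 1.619]
ft_force: [0.3, 2.0, 0.6]
opening: 0.245
grip_force: 29.7
```

```bash
python3 f.py
```

```text
22.1 [528.6  -8.8 161.3] [0.56 1.15 0.36] [ 0.412 -0.197 -0.006] [-0.14  0.39  1.83 -0.    0.92 -0.19]
```

Emit:
arm_command:
  targets:
    - [-0.4,0,0.3,0,0]
    - [-0.8,0,0.5,0,0]
    - [-0.8,0,0.5,0,0]

```text
t: 22.4
eef_pos: [528.6, -9.2, 160.8]
tcp_rot: [3.141, -0.001, 1.619]
ft_force: [0.1, 5.2, 1.0]
opening: 0.252
grip_force: 29.7
```

```bash
python3 f.py 1.12
```

```text
22.6 [528.6  -9.2 160.8] [0.74 5.17 1.34] [ 1.149 -0.239 -0.004] [-0.14  0.39  1.83  0.    0.92 -0.19]
eye at 1.12 276.8 228.6
262 218
[[131 137 149 167 182 185 180 168 148 132 128 130 127 123 125 129 130 128 129 130 134 133 132 132 131 132]
 [142 158 170 188 188 171 155 145 130 126 125 127 127 128 126 128 128 130 133 131 132 132 131 129 133 133]
 [166 184 187 181 170 151 134 127 128 129 126 127 126 126 129 131 131 134 130 131 130 133 129 131 132 132]
 [185 190 175 155 143 131 126 126 129 127 131 129 128 131 137 148 141 135 136 134 134 133 134 134 131 132]
 [179 169 150 132 127 129 125 126 129 126 128 129 141 154 164 168 152 138 132 130 132 129 136 132 133 130]
 [153 143 133 127 129 128 124 129 128 129 128 138 165 183 178 173 151 132 128 131 132 133 132 133 136 131]
 [133 131 124 126 126 131 126 126 128 129 135 157 195 194 171 148 133 120 120 129 131 131 132 136 133 132]
 [130 127 127 128 127 125 128 129 131 133 149 176 196 188 158 131 112 112 109 125 133 133 133 133 133 130]
 [154 139 128 125 128 128 129 131 133 141 161 173 181 179 156 133 119 117 113 125 133 135 133 132 131 135]
 [
[... 689 characters left out ...]
 108 115 124 129 131 134 145 181 200 184 155 140 131 128]
 [245 245 242 227 184 139 109  99  99  98  96 100 110 114 123 127 131 135 133 152 177 168 144 131 127 131]
 [245 245 244 239 228 191 155 120 104  97 100 124 151 158 143 134 135 131 134 136 145 143 132 130 131 127]
 [245 245 245 244 241 233 213 180 148 118 126 176 212 220 196 177 149 135 133 132 132 135 129 131 131 132]
 [245 245 245 245 245 243 238 228 205 174 178 223 241 243 236 227 192 158 143 133 133 130 135 134 131 131]
 [244 245 245 245 244 245 242 242 237 227 229 239 246 245 246 240 229 207 177 147 135 129 130 135 132 132]
 [244 245 245 244 244 244 245 245 244 244 242 244 246 245 246 246 242 238 225 190 156 140 133 135 133 132]]
```

Emit:
arm_command:
  targets:
    - [-0.3,0,0.3,0,0]
    - [-0.6,0,0.8,0,0]
    - [-0.6,0,0.8,0,0]
    - [-0.6,0,0.8,0,0]
    - [-0.6,0,0.8,0,0]

```text
t: 23.1
eef_pos: [528.7, -9.5, 160.0]
tcp_rot: [3.141, -0.001, 1.619]
ft_force: [0.7, 6.5, 1.2]
opening: 0.246
grip_force: 29.7
```

```bash
python3 f.py
```

```text
23.3 [528.7  -9.5 160. ] [0.97 7.24 1.59] [ 1.55  -0.255  0.006] [-0.14  0.39  1.83  0.    0.92 -0.19]
```

The hook pull is about 7.8 N and has been held, with the hatch stationary on its rest. Next I'll relieve the pull and centre the pin in the ring.

Emit:
arm_command:
  targets:
    - [1,0,-0.5,0,0]
    - [2,0,-1,0,0]
    - [3,0,-1.5,0,0]
    - [4,0,-2,0,0]
    - [4,0,-2,0,0]

```text
t: 23.8
eef_pos: [528.3, -6.2, 161.9]
tcp_rot: [-3.141, 0.0, 1.619]
ft_force: [1.0, -0.4, -0.1]
opening: 0.247
grip_force: 29.7
```

```bash
python3 f.py
```

```text
24.0 [528.4  -6.2 161.9] [-0.01  0.17 -0.54] [ 0.227 -0.055  0.034] [-0.14  0.39  1.83 -0.    0.93 -0.19]
```

Emit:
arm_command:
  targets:
    - [1,0,-1,0,0]
    - [2,0,-2,0,0]
    - [3,0,-3,0,0]
    - [3,0,-3,0,0]

```text
t: 24.4
eef_pos: [528.3, -3.0, 165.1]
tcp_rot: [3.141, 0.0, 1.62]
ft_force: [0.3, 0.5, -0.8]
opening: 0.252
grip_force: 29.6
```

```bash
python3 f.py 1.12
```

```text
24.6 [528.3  -3.1 164.9] [ 0.14  0.26 -0.9 ] [ 0.103 -0.072  0.01 ] [-0.13  0.38  1.83  0.    0.93 -0.18]
eye at 1.12 276.8 228.6
262 218
[[133 137 146 169 186 186 179 165 146 133 129 126 131 128 126 125 127 129 130 131 133 130 131 134 131 133]
 [141 160 174 187 187 174 155 143 131 127 126 127 127 128 126 125 129 131 131 130 130 131 135 133 134 134]
 [166 181 183 179 168 148 137 132 126 128 129 129 122 125 130 132 129 132 132 135 132 135 136 131 132 132]
 [185 186 174 157 144 130 128 126 128 127 128 126 126 137 147 153 138 130 134 134 135 133 136 133 131 130]
 [180 169 146 135 128 131 127 128 127 127 126 126 138 158 174 172 145 130 132 134 131 131 132 134 129 131]
 [157 143 131 125 131 125 129 125 127 128 130 137 164 183 188 164 138 125 129 129 134 133 134 134 133 134]
 [132 131 128 127 129 129 126 125 130 132 139 162 185 189 167 148 128 120 115 127 129 129 134 131 136 133]
 [129 127 125 127 126 127 130 128 139 148 160 179 183 169 145 127 121 116 110 121 133 134 133 133 132 132]
 [152 133 127 128 126 129 128 131 152 180 186 181 164 146 131 124 121 121 123 124 133 134 133 132 135 131]
[... 692 characters left out ...]
 102 116 135 165 179 179 176 156 145 143 144 141 134 131]
 [245 245 237 213 168 135 114 101 101  97  97 102 104 114 125 136 160 179 185 164 149 139 138 131 130 128]
 [244 245 242 232 220 195 160 132 113 100  99 123 150 155 144 138 142 157 169 160 137 133 132 125 131 131]
 [245 245 244 242 239 235 219 190 151 119 124 171 214 219 201 171 151 143 148 137 131 125 132 132 133 132]
 [245 245 245 244 245 243 241 232 209 173 177 223 239 242 237 224 190 158 141 132 127 127 132 131 134 131]
 [245 244 244 244 244 246 244 243 239 227 226 240 245 247 246 242 229 202 171 143 131 133 131 132 133 135]
 [246 245 245 244 244 245 243 245 245 243 243 244 245 246 246 245 241 234 221 183 155 141 133 133 127 126]]
```

The hatch is unmoved. The pin line runs low and toward the bin inside the ring, at about v=230 against a centre of about 227, so I'll recentre it.

Emit:
arm_command:
  targets:
    - [-1,0,-1.2,0,0]
    - [-2,0,-2.4,0,0]
    - [-2.5,0,-3.5,0,0]
    - [-2.5,0,-3.5,0,0]

```text
t: 25.0
eef_pos: [528.5, -5.8, 168.6]
tcp_rot: [3.141, 0.0, 1.619]
ft_force: [0.2, 0.2, -1.9]
opening: 0.245
grip_force: 29.5
```

```bash
python3 f.py 1.12
```

```text
25.2 [528.4  -5.7 168.4] [ 0.06 -0.01 -1.3 ] [ 0.031 -0.066  0.012] [-0.14  0.38  1.82 -0.    0.94 -0.18]
eye at 1.12 276.8 228.6
262 218
[[133 135 150 169 182 189 179 169 153 133 128 128 125 125 127 130 122 130 134 130 134 134 134 134 134 132]
 [141 159 174 185 190 173 158 141 128 127 128 128 131 126 130 126 130 130 131 130 134 135 130 132 133 132]
 [169 181 185 181 172 149 135 132 128 126 127 126 126 131 130 134 130 135 132 134 132 135 131 134 135 131]
 [185 186 175 155 146 133 127 124 127 128 126 126 129 136 145 151 137 132 131 134 133 136 130 136 129 135]
 [178 170 152 138 127 126 127 130 126 126 125 132 138 157 171 167 145 133 133 133 134 134 134 133 131 131]
 [152 140 132 129 125 127 122 129 128 127 131 137 161 181 183 168 141 126 129 133 129 132 133 133 133 131]
 [134 130 127 126 127 125 129 125 126 129 149 162 182 184 167 145 129 118 118 126 135 134 136 134 133 135]
 [130 126 127 127 127 128 126 127 127 145 168 184 188 166 141 128 119 117 113 122 132 134 134 131 133 132]
 [153 141 127 126 126 126 128 131 133 151 180 190 176 163 138 125 119 121 120 129 132 134 132 130 128 135]
[... 692 characters left out ...]
  98 105 124 129 135 162 190 197 171 143 138 131 129 128]
 [244 245 242 228 187 138 115  99 100 101  98  97 107 111 120 129 132 142 163 170 154 133 131 127 129 131]
 [245 245 244 239 226 193 161 135 106  96  99 127 149 157 145 134 133 132 137 139 135 131 131 128 132 137]
 [244 245 244 244 240 232 220 189 150 119 127 176 215 222 197 174 148 135 132 132 135 133 131 132 130 133]
 [244 245 244 245 245 242 240 232 212 173 179 220 239 242 238 225 188 160 140 137 132 128 131 135 133 133]
 [245 244 244 245 243 244 244 243 237 227 229 240 245 246 244 242 227 204 174 147 137 131 132 133 129 130]
 [245 245 245 245 245 244 244 245 244 242 241 245 246 245 245 244 241 233 218 186 158 142 134 133 129 134]]
```

Emit:
arm_command:
  targets:
    - [-0.5,-3,0.4,0,0]
    - [-0.5,-6,1,0,0]
    - [-0.5,-9,1.6,0,0]
    - [-0.5,-9,1.6,0,0]

```text
t: 25.6
eef_pos: [519.0, -6.6, 166.8]
tcp_rot: [-3.141, 0.0, 1.619]
ft_force: [-0.4, 0.7, -1.1]
opening: 0.247
grip_force: 29.5
```

```bash
python3 f.py
```

```text
25.8 [519.5  -6.6 166.9] [ 0.01 -0.07 -1.21] [ 0.045 -0.067  0.002] [-0.14  0.37  1.84 -0.    0.93 -0.19]
```

Emit:
arm_command:
  targets:
    - [0,-2,0.4,0,0]
    - [0,-4,0.8,0,0]
    - [0,-6,1.2,0,0]
    - [0,-6,1.2,0,0]

```text
t: 26.2
eef_pos: [513.1, -6.9, 165.6]
tcp_rot: [-3.141, 0.0, 1.619]
ft_force: [-0.1, -0.4, -0.7]
opening: 0.249
grip_force: 29.5
```

```bash
python3 f.py 1.12
```

```text
26.4 [513.5  -6.9 165.7] [-0.08  0.1  -0.69] [ 0.016 -0.043 -0.032] [-0.14  0.36  1.86 -0.    0.92 -0.19]
eye at 1.12 276.8 228.6
262 218
[[133 136 146 167 183 186 177 167 148 130 125 126 128 125 126 126 130 128 128 129 130 134 134 133 133 134]
 [147 154 174 186 190 175 154 143 131 126 127 124 129 128 127 129 130 132 130 132 135 131 134 132 136 133]
 [166 179 185 182 170 152 136 128 133 129 130 132 128 127 129 131 130 128 133 129 131 133 136 137 131 133]
 [187 188 172 152 143 133 128 125 128 124 127 123 126 137 145 146 140 134 132 133 132 135 131 133 136 130]
 [175 169 150 134 125 125 127 127 125 129 129 127 138 156 170 171 153 134 132 136 128 131 136 132 134 132]
 [154 143 130 125 124 128 129 126 129 125 130 136 163 181 182 169 146 130 131 130 134 135 133 132 132 134]
 [132 132 126 125 130 128 129 128 128 128 138 156 182 184 167 147 129 123 117 124 132 131 130 135 131 134]
 [126 124 125 126 130 127 125 132 131 134 150 171 180 166 143 127 118 117 113 124 131 135 131 134 134 134]
 [152 134 130 128 126 131 129 127 131 139 159 170 160 147 134 126 122 124 123 129 133 131 134 130 134 135]
[... 692 characters left out ...]
  98 105 122 131 136 144 169 196 212 202 173 144 131 127]
 [244 245 242 225 185 135 112 102  98  99  98 100 103 115 120 127 132 130 137 162 188 210 197 169 143 130]
 [243 245 245 239 227 195 161 132 111  94 102 125 149 157 145 139 134 129 127 137 158 188 206 199 174 146]
 [245 245 245 244 242 233 221 192 153 119 125 174 211 219 202 174 148 135 131 129 137 159 186 209 206 172]
 [244 245 245 244 245 243 240 232 210 175 181 219 238 241 237 227 191 160 139 132 131 139 163 196 209 178]
 [245 245 244 245 245 245 244 243 237 229 228 240 246 246 244 242 229 200 174 148 133 134 145 167 178 161]
 [244 244 245 244 245 244 244 244 245 243 243 244 245 246 247 245 243 234 219 187 157 138 136 143 145 143]]
```

Emit:
arm_command:
  targets:
    - [0,-3,0.6,0,0]
    - [0,-6,1.2,0,0]
    - [0,-9,1.8,0,0]
    - [0,-12,2.4,0,0]
    - [0,-16,3,0,0]

```text
t: 26.9
eef_pos: [497.2, -7.7, 162.6]
tcp_rot: [3.141, 0.0, 1.619]
ft_force: [-0.1, -0.4, -1.6]
opening: 0.25
grip_force: 29.5
```

```bash
python3 f.py 1.12 | head -14
```

```text
27.1 [497.5  -7.7 162.7] [-0.01 -0.09 -1.26] [ 0.046 -0.045  0.002] [-0.15  0.34  1.9  -0.    0.9  -0.2 ]
eye at 1.12 276.8 228.6
262 218
[[134 136 149 166 183 183 182 166 148 130 129 126 128 125 127 126 126 130 128 132 130 133 134 132 134 136]
 [143 158 171 184 188 174 156 142 134 126 129 126 125 129 128 129 129 132 130 130 133 130 132 138 130 132]
 [169 179 184 183 168 148 137 131 128 128 125 130 128 131 129 130 131 131 133 134 131 133 133 134 134 135]
 [185 187 174 156 143 133 129 126 128 129 126 128 128 133 145 150 142 134 130 132 132 134 136 130 131 137]
 [177 169 151 135 132 129 126 128 127 130 128 126 137 157 173 173 150 137 133 132 135 135 131 131 134 131]
 [156 140 134 126 128 125 127 129 125 126 128 138 164 182 183 169 144 132 126 131 130 134 134 137 133 135]
 [133 131 125 126 126 126 129 125 128 132 134 157 184 187 164 148 133 121 116 125 136 136 130 135 132 135]
 [132 126 128 126 125 127 127 132 130 134 148 172 182 168 142 128 117 121 114 123 133 131 135 132 131 134]
 [153 139 130 130 130 125 126 129 134 142 158 166 160 143 130 125 123 123 123 127 134 129 134 131 133 133]
 [201 172 145 130 130 128 134 129 133 145 157 156 140 133 133 130 127 129 128 131 132 133 132 135 135 133]
 [236 222 188 153 142 131 132 133 130 135 144 136 132 132 131 132 132 132 130 128 132 132 133 134 130 131]
```

Unhooked cleanly, and the hatch is unmoved. I'll back off, then return to above the pole's original place.

Emit:
arm_command:
  targets:
    - [-15,0,0,0,0]
    - [-30,0,0,5,0]
    - [-42,10,0,10,0]
    - [-42,20,0,15,0]
    - [-42,29.5,0,20,0]

```text
t: 27.6
eef_pos: [529.5, -49.5, 162.6]
tcp_rot: [3.141, 0.0, 1.266]
ft_force: [0.0, 0.7, -1.0]
opening: 0.25
grip_force: 29.5
```

Emit:
arm_command:
  targets:
    - [0,0,30,0,0]
    - [0,0,60,0,0]
    - [0,0,90,0,0]
    - [0,0,105,0,0]
    - [0,0,110,0,0]

```text
t: 28.1
eef_pos: [528.4, -48.9, 51.0]
tcp_rot: [-3.139, 0.0, 1.27]
ft_force: [-0.0, -0.0, -1.1]
opening: 0.247
grip_force: 29.5
```

Run:
```python
from h import *
c=cam('side');t=cam('top');s=env.state();print(s['eef_pos'],s['tcp_rot'],s['ft_force'])
a=c['frame'][205:345,230:400,::-1];b=t['frame'][215:305,270:380,::-1]
cv2.imwrite('pics/6.png',np.hstack([cv2.resize(a,(400,329),interpolation=2),cv2.resize(b,(400,329),interpolation=2)]))
```

```text
[528.99175431 -48.77373488  52.31621588] [-3.14090286e+00  1.68080010e-04  1.27010243e+00] [ 0.65446433  1.1188193  -1.36153524]
```

View pics/6.png

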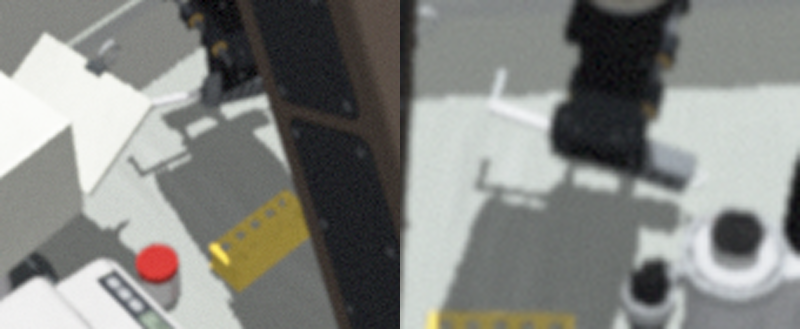

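The side view shows the hatch down on its rest. The top view shows the pole held hook-up over clear bench, with the hook at crop (493,103) and the handle tail at (690,170). I'll lower until the tail touches, then press it flat.

Emit:
arm_command:
  targets:
    - [0,0,8,0,0]
    - [0,0,16,0,0]
    - [0,0,20,0,0]
    - [0,0,24,0,0]
    - [0,0,24,0,0]

```text
t: 28.7
eef_pos: [528.8, -48.2, 28.2]
tcp_rot: [-3.141, 0.0, 1.27]
ft_force: [-0.3, -0.7, -0.7]
opening: 0.251
grip_force: 29.5
```

Emit:
arm_command:
  targets:
    - [0,0,2,0,0]
    - [0,0,4,0,0]
    - [0,0,6,0,0]
    - [0,0,6,0,0]

```text
t: 29.1
eef_pos: [528.9, -48.2, 22.5]
tcp_rot: [-3.141, 0.0, 1.27]
ft_force: [-0.3, -0.6, -1.6]
opening: 0.247
grip_force: 29.5
```

```bash
python3 f.py
```

```text
29.3 [529.  -48.2  22.7] [-0.12  0.23 -0.6 ] [ 0.01  -0.028 -0.009] [-0.22  0.6   1.94 -0.    0.6   0.09]
```

Emit:
arm_command:
  targets:
    - [0,0,1.5,0,0]
    - [0,0,3,0,0]
    - [0,0,4.5,0,0]
    - [0,0,6,0,0]
    - [0,0,6,0,0]

```text
t: 29.8
eef_pos: [529.8, -48.1, 17.0]
tcp_rot: [3.14, -0.0, 1.271]
ft_force: [2.0, 3.5, 5.8]
opening: 0.247
grip_force: 29.9
```

```bash
python3 f.py
```

```text
30.0 [529.8 -48.1  17.1] [1.7  3.55 5.28] [ 0.445 -0.328  0.062] [-0.21  0.61  1.95  0.    0.59  0.09]
```

Emit:
arm_command:
  targets:
    - [0,0,1.5,0,0]
    - [0,0,3,0,0]
    - [0,0,4.5,0,0]
    - [0,0,4.5,0,0]

```text
t: 30.4
eef_pos: [530.1, -48.2, 12.6]
tcp_rot: [3.139, -0.0, 1.271]
ft_force: [3.1, 2.7, 5.6]
opening: 0.247
grip_force: 30.0
```

```bash
python3 f.py
```

```text
30.6 [530.1 -48.2  12.7] [2.46 3.34 5.09] [ 0.338 -0.507  0.081] [-0.21  0.61  1.95  0.    0.58  0.09]
```

Emit:
arm_command:
  targets:
    - [0,0,1.5,0,0]
    - [0,0,3,0,0]
    - [0,0,4.5,0,0]
    - [0,0,4.5,0,0]

```text
t: 31.0
eef_pos: [530.1, -48.2, 8.1]
tcp_rot: [3.139, -0.0, 1.271]
ft_force: [2.6, 4.2, 5.4]
opening: 0.25
grip_force: 30.0
```

```bash
python3 f.py
```

```text
31.2 [530.1 -48.2   8.2] [2.89 3.18 5.23] [ 0.34  -0.533  0.081] [-0.21  0.62  1.95  0.    0.57  0.09]
```

Emit:
arm_command:
  targets:
    - [0,0,1.5,0,0]
    - [0,0,3,0,0]
    - [0,0,3,0,0]

```text
t: 31.5
eef_pos: [531.8, -48.6, 6.4]
tcp_rot: [3.135, -0.001, 1.271]
ft_force: [4.5, 2.3, 18.2]
opening: 0.247
grip_force: 30.1
```

Emit:
arm_command:
  targets:
    - [0,0,0,0,0.27]
    - [0,0,0,0,0.3]
    - [0,0,0,0,0.35]
    - [0,0,0,0,0.5]
    - [0,0,0,0,0.7]

```text
t: 32.0
eef_pos: [528.6, -48.2, 4.3]
tcp_rot: [-3.141, 0.0, 1.27]
ft_force: [-0.2, -0.5, -0.3]
opening: 0.463
grip_force: 0.0
```

Emit:
arm_command:
  targets:
    - [0,0,0,0,0.9]
    - [0,0,0,0,0.9]
    - [0,0,0,0,0.9]
    - [0,0,0,0,0.9]

```text
t: 32.4
eef_pos: [529.0, -48.2, 4.6]
tcp_rot: [3.142, 0.0, 1.27]
ft_force: [0.2, 0.6, 0.0]
opening: 0.798
grip_force: 0.0
```

```bash
python3 f.py
```

```text
32.6 [529.  -48.2   4.6] [-0.32  0.27 -0.22] [-0.003 -0.039 -0.014] [-0.22  0.63  1.95 -0.    0.56  0.09]
```

Emit:
arm_command:
  targets:
    - [0,0,-5,0,0.9]
    - [0,0,-25,0,0.9]
    - [0,0,-70,0,0.9]
    - [0,0,-120,0,0.9]
    - [0,0,-170,0,0.9]

```text
t: 33.1
eef_pos: [528.5, -48.1, 176.8]
tcp_rot: [-3.141, 0.0, 1.27]
ft_force: [1.2, -1.0, 0.2]
opening: 0.898
grip_force: 0.0
```

Emit:
arm_command:
  targets:
    - [0,0,-50,0,0.9]
    - [0,0,-100,0,0.9]
    - [0,0,-150,0,0.9]
    - [0,0,-150,0,0.9]

```text
t: 33.5
eef_pos: [530.4, -48.4, 331.5]
tcp_rot: [3.131, -0.001, 1.271]
ft_force: [-0.7, -0.4, -0.7]
opening: 0.9
grip_force: 0.0
```

Run:
```python
from h import *
t=cam('top');c=cam('side')
g=cv2.cvtColor(c['frame'],cv2.COLOR_RGB2GRAY)
for n,k,w in(('top',t,(285,250,325,275)),('side',c,(275,240,320,275))):
    x0,y0,x1,y1=w;f=k['frame'][y0:y1,x0:x1].min(2)
    np.set_printoptions(linewidth=250);print(n,w);print(f[::1,::2])
```

```text
top (285, 250, 325, 275)
[[210 208 208 204 206 205 215 208 211 211 213 208 208 211 214 211 208 211 210 210]
 [212 210 208 206 204 207 213 202 213 214 209 210 209 211 211 210 209 210 211 212]
 [211 210 207 206 208 211 217 202 213 215 213 210 209 208 209 210 209 208 209 210]
 [214 209 205 207 206 215 211 201 214 213 214 208 211 210 211 211 211 209 210 208]
 [211 207 206 203 208 214 197 201 213 213 211 206 208 211 209 211 207 210 211 210]
 [209 209 204 204 211 223 198 209 217 213 209 206 209 209 209 210 207 209 209 212]
 [211 206 202 205 214 234 221 223 221 214 207 209 211 213 208 211 208 210 207 206]
 [209 205 205 205 211 232 233 236 230 214 207 213 209 213 208 211 210 208 211 189]
 [211 204 204 211 206 211 228 236 231 201 195 212 204 207 210 206 207 207 205 166]
 [210 201 205 208 197 174 207 222 215 179 181 199 187 203 204 202 210 205 196 138]
 [210 203 202 208 192 150 191 203 199 176 180 179 171 188 190 187 207 194 166 109]
 [209 203 203 209 188 139 167 193 193 182 184 182 178 177 175 171 195 173 128  89]
 [211 204 203 208 191 144 150 164 173 168 185 183 188 185 177 173 177 153  89  
[... 3652 characters left out ...]
3 120 113 111 108 107 106 111 110]
 [241 240 232 183 138 129 208 235 220 206 198 196 183 156 122 109 106 104 105 109 108 106 106]
 [240 239 225 178 171 130 173 211 203 206 195 172 152 119 110 107 104 108 111 105 105 108 107]
 [241 236 202 185 194 144 148 197 204 193 166 135 118 108 107 107 107 109 107 107 105 105 108]
 [241 234 185 194 208 171 138 191 191 160 130 118 109 106 106 108 108 109 111 106 106 107 102]
 [239 226 177 198 204 192 143 156 160 142 139 131 108 109 110 110 111 108 106 106 109 110 108]
 [239 202 185 199 204 200 162 127 138 168 180 171 119 106 106 109 109 107 108 106 102 109 114]
 [233 179 192 199 205 209 189 137 161 195 206 199 135 106 107 105 105 108 109 105 106 115 142]]
```

Run:
```python
from h import *
t=cam('top');c=cam('side')
print(tri(t,(297.5,260),c,(290,269)), onz(t,297.5,260,18),onz(c,290,269,18))
print(tri(t,(315,263.5),c,(313,260.5)),onz(t,315,263.5,18),onz(c,313,260.5,18))
for i in range(6): cam('side')
print(env.state()['t'])
```

```text
(array([563.50064046,  47.30916875,   8.7961798 ]), np.float64(2.309182830623016)) [555.19211938  47.33060365  18.        ] [558.69320464  52.10798796  18.        ]
(array([529.50952028,  -3.92595673,  29.64532478]), np.float64(3.116530761098589)) [539.98065882  -4.52672893  18.        ] [535.20073843 -10.6786609   18.        ]
34.0
```

The pole lies flat, with the hook under 20 mm up, and the hatch is on its rest. I'll hand the job in.

```bash
python3 -c "
from cell import env
print(env.job_done())"
```

```text
the job is handed in; nothing more can be done
None
```

I handed the job in at about 34 s. The pole hooked the eye and pulled the hatch onto its rest with an estimated 8 N at the hook. The pole was then unhooked and laid back flat on the bench; the judge returned no verdict.

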